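# Clear the rail and lay out the L-brackets all of one hand

### The arm

A 6-joint arm with a two-finger parallel gripper is mounted at the origin on a cart in front of the work surface, level with it; the furniture and walls round the work are solid. World frame = base frame: x ahead of the robot, y to its left, z up, the work surface at z = 0. Lengths are in m, angles in rad, forces in N, time in s.
With the tool pointing down it reaches from about 0.375 to 0.75 m from the base axis. Payload 9 kg.
Tool frame: the origin (TCP) lies midway between the tips of the shut fingers; the grasp point (between the pads) lies robot.grip_point_offset behind it (robot.grip_point_offset is the distance from the TCP to the grasp point, in m); z points along the fingers, y is the line along which they close (so a half turn about z gives the same grasp; the last joint's range is limited). The gripper opens to 85 mm and grips with 20 to 120 N. Pads are 22 mm wide; open, the fingers measure 114 mm over their backs; the gripper's body (76 mm by 85 mm) begins 54 mm behind the grasp point. The pads swing forward as they close: fully open they stand 13 mm farther back than shut.
Start: joints at [1.108, 0.104, 0.097, 1.564, 0, 1.353], TCP at [0.145, 0.582, 0.202] pointing down, gripper open.
Joint ranges: [-2.99, 2.99], [-0.84, 1.86], [-1.1, 1.16], [-1.84, 2.11], [-1.51, 1.56], [-3.14, 3.14]. Speed limits (rad/s): [2.22, 2.22, 2.57, 3.14, 3.14, 3.14].

### API

Orientations are given as a 3x3 rotation matrix whose columns are the frame's x, y, z axes.
In Python, from workcell import robot gives the robot as it stands.
- The arm moves only by the tool servo_tool, never from a script. Its argument "commands" is a list of rows, each an object with "gripper": the opening, from 0 (shut) to 1 (fully open); "delta_pos": the shift along the tool's x, y, z in cm, a list of three; "roll": the turn about the tool's z in degrees. In form: [{"gripper": gripper, "delta_pos": [dx, dy, dz], "roll": roll}, ...]. A call has 1 to 20 rows; each row shifts and turns the commanded pose from where the row before left it, along the tool's axes as they then stand; what a row does not reach is not made up. A row lasts 1/12 s, in which the tool goes at most 41.7 mm and 7.16 degrees, less where a joint would pass 70% of its speed; a pose out of reach is approached as far as the arm can. A call is refused whole if a number of a shift passes 4.17 or a number of a turn 7.16, either way. A call with a gripper value outside its range is refused whole. The fingers move at their own pace and stop on an object; "newtons" is the grip in N (left out, the last holds). Time passes only in rows, so rows that do not move let the fingers close. It gives the time, the measured TCP pose, the force, the opening and the grip force at its end, in the units of the state.
- robot.get_obs(): the state, without advancing time (a new reading comes with each control period).
- robot.read_camera(name): name is "scene" or "top" or "wrist"; returns (picture, depth): 400x640x3 uint8, red, green, blue; 400x640 float32, m along the optical axis (not along the pixel's ray), 0 where there is no reading.
- robot.calibration(name): a dict with "fx", "fy", "cx", "cy" (pixels), "camera_from_world" (4x4, takes a point from world to camera coordinates); the wrist camera has in their place "tool_from_camera" (4x4, takes a point from camera to tool coordinates, whose origin is the TCP and whose axes are the flange's). Camera axes: x right, y down, z forward; pixel columns grow to the right and rows downward; lengths in m; the calibration is good to about 2 mm. A picture is of the moment at which its call begins: read the wrist's pose just before it. calibration takes no time and is no camera call.
- robot.job_done(): hands the job in; it is judged then, once.
Trained networks look in the newest picture that a camera, given by its name, has taken for a name from the list of things; names that differ only in an ending like _2 or _b are one class to them, and where a whole thing is asked for, a point or a joint stands for the part that bears it (a point fixed in the world has none). Each returns a list of dicts, best first, with "p" (0 to 1); they miss things now and then, are a little off and sometimes report something else, mostly with a low value. They report only what shows in the picture. A call takes as long as a camera call.
- robot.masks_of(camera, target): "region" (400x640 bool, what is visible of it) and "bbox" ([left, top, right, bottom] in pixels, round what is visible of it).
- robot.tip_of(camera, target): "point" ([column, row] in pixels: a listed point, or the origin of a listed thing).
The state is a dict: "clock": time; "q": joint angles; "qvel": joint speeds; "joint_torque": joint torques, N m; "tool_pos": TCP position; "orientation": TCP orientation; "wrist_force": force on the tool from outside, world axes, zero at the start; "wrist_torque": the same for the moment, N m; "width": opening from 0.0 (shut) to 1.0 (fully open); "gripper_force": force on a finger pad.
Only numpy, scipy, OpenCV 4.12 (cv2) and the standard library are available. Lean on these libraries where they do the work, as an engineer would, in place of code of your own. Each camera call takes 0.05 s, during which the arm holds its last target. There are 200 camera calls.

### The job

Holding the scraper block, wipe every loose chip off the top of the raised rail (do not pick chips off it with the fingers), and put the block down on the worktop. Then lay all the blue L-brackets on the cleared rail, anywhere along it, each flat with its long leg centred on and along the rail and all of one hand: seen from the robot, the short leg at the left end of the long leg and pointing back over the rail's far edge; turn over those that lie mirrored. Leave the timer and the data logger where they are.

Things in the scene. Friction and masses are not known exactly. Their poses are not given: they have to be found in the camera images.
- rail: raised narrow aluminium rail fixed on the worktop, 340 mm long (y), 40 mm wide (x), flat top 45 mm above the worktop; two dark feet 62 mm wide (x), 50 mm long, 12 mm high at y = -120 and +120 mm. Origin: centre of its underside; x points back, away from the robot, y to the robot's left along the rail, z up
- scraper: scraper block: black rubber base 34 (x) x 80 (y) x 12 mm with a yellow grip 24 (x) x 72 (y) x 36 mm on it, 48 mm high in all, 120 g. Origin: centre of its underside, z up. Grip it across the 24 mm
- bracket_a: blue L-bracket of 22 mm square bar, 160 g, both faces alike, lying flat. Origin: middle of the 100 mm long leg, at mid-thickness. y runs along the long leg to the corner, x the way the short leg points: short leg at y 28..50, x 11..55 mm. z up: wanted hand; z down: mirrored, to be turned over. Stands steadily on its long leg's outer edge, short leg up. May be absent (None)
- bracket_a_toe (a point): middle of the free end face of the short leg of bracket_a
- bracket_b: blue L-bracket of 22 mm square bar, 160 g, both faces alike, lying flat. Origin: middle of the 100 mm long leg, at mid-thickness. y runs along the long leg to the corner, x the way the short leg points: short leg at y 28..50, x 11..55 mm. z up: wanted hand; z down: mirrored, to be turned over. Stands steadily on its long leg's outer edge, short leg up. May be absent (None)
- bracket_b_toe (a point): middle of the free end face of the short leg of bracket_b
- bracket_c: blue L-bracket of 22 mm square bar, 160 g, both faces alike, lying flat. Origin: middle of the 100 mm long leg, at mid-thickness. y runs along the long leg to the corner, x the way the short leg points: short leg at y 28..50, x 11..55 mm. z up: wanted hand; z down: mirrored, to be turned over. Stands steadily on its long leg's outer edge, short leg up. May be absent (None)
- bracket_c_toe (a point): middle of the free end face of the short leg of bracket_c
- chip_0: loose metal chip, about 27 x 19 x 12 mm, 14 g, lying on top of the rail; origin on its underside. May be absent (None)
- chip_1: loose metal chip, about 27 x 19 x 12 mm, 14 g, lying on top of the rail; origin on its underside. May be absent (None)
- chip_2: loose metal chip, about 27 x 19 x 12 mm, 14 g, lying on top of the rail; origin on its underside. May be absent (None)
- chip_3: loose metal chip, about 27 x 19 x 12 mm, 14 g, lying on top of the rail; origin on its underside. May be absent (None)
- timer: white bench timer, 68 x 62 x 19 mm, a bystander; origin: centre of its underside
- logger: dark data logger, 72 x 34 x 18 mm, a bystander; origin: centre of its underside

How it is judged:
On the way, in this order (a step that is already met when the one before it is completed fails the run):
1. every chip is off the top of the rail (height (world z) of each of chip_0, chip_1, chip_2, chip_3 below 0.038 m), for 0.2 s.
2. after that, a first bracket lies on the rail with the wanted hand (((height (world z) of bracket_a between 0.05 and 0.062 m and angle between bracket_a's own z axis and vertical below 0.15 rad and x of bracket_a in the frame of rail between -0.014 and 0.014 m and y of bracket_a in the frame of rail between -0.165 and 0.165 m and angle between the y axis of bracket_a and the y axis of rail, either way round below 0.25 rad and x of bracket_a_toe in the frame of rail above 0.03 m and linear speed of bracket_a below 0.03 m/s) or (height (world z) of bracket_b between 0.05 and 0.062 m and angle between bracket_b's own z axis and vertical below 0.15 rad and x of bracket_b in the frame of rail between -0.014 and 0.014 m and y of bracket_b in the frame of rail between -0.165 and 0.165 m and angle between the y axis of bracket_b and the y axis of rail, either way round below 0.25 rad and x of bracket_b_toe in the frame of rail above 0.03 m and linear speed of bracket_b below 0.03 m/s) or (height (world z) of bracket_c between 0.05 and 0.062 m and angle between bracket_c's own z axis and vertical below 0.15 rad and x of bracket_c in the frame of rail between -0.014 and 0.014 m and y of bracket_c in the frame of rail between -0.165 and 0.165 m and angle between the y axis of bracket_c and the y axis of rail, either way round below 0.25 rad and x of bracket_c_toe in the frame of rail above 0.03 m and linear speed of bracket_c below 0.03 m/s))), for 0.2 s.
At the end, for the whole second after the job is handed in: No chip is on the rail. Every bracket rests flat on it, z up within 0.15 rad, long leg within 14 mm of the centre line and parallel within 0.25 rad, middle within the rail's length, short leg at the left end, its tip over 30 mm behind the centre line. The scraper is on the worktop (all of step 1 and height (world z) of bracket_a between 0.05 and 0.062 m and angle between each of bracket_a, bracket_b, bracket_c's own z axis and vertical below 0.15 rad and x of bracket_a in the frame of rail between -0.014 and 0.014 m and y of bracket_a in the frame of rail between -0.165 and 0.165 m and angle between the y axis of each of bracket_a, bracket_b, bracket_c and the y axis of rail, either way round below 0.25 rad and x of each of bracket_a_toe, bracket_b_toe, bracket_c_toe in the frame of rail above 0.03 m and linear speed of each of bracket_a, bracket_b, bracket_c, scraper below 0.03 m/s and height (world z) of bracket_b between 0.05 and 0.062 m and x of bracket_b in the frame of rail between -0.014 and 0.014 m and y of bracket_b in the frame of rail between -0.165 and 0.165 m and height (world z) of bracket_c between 0.05 and 0.062 m and x of bracket_c in the frame of rail between -0.014 and 0.014 m and y of bracket_c in the frame of rail between -0.165 and 0.165 m and height (world z) of scraper below 0.02 m); the robot touches nothing.
It fails at once if the fingers touch a chip that lies on the rail ((contact force between the fingers and chip_0 above 1 N and height (world z) of chip_0 above 0.04 m) or (contact force between the fingers and chip_1 above 1 N and height (world z) of chip_1 above 0.04 m) or (contact force between the fingers and chip_2 above 1 N and height (world z) of chip_2 above 0.04 m) or (contact force between the fingers and chip_3 above 1 N and height (world z) of chip_3 above 0.04 m)).
It fails at once if the timer or the data logger is shifted by more than 5 cm (distance of any of timer, logger from where it was at the start of the episode above 0.05 m).
Of bracket_a, bracket_b, bracket_c only 2 to 3 are there at a start; the rules pass over those that are not, and their reading is None.
Of chip_0, chip_1, chip_2, chip_3 only 2 to 4 are there at a start; the rules pass over those that are not, and their reading is None.
At some moment in a run one of scraper may be knocked a few centimetres aside while the robot is not near it.
Once in a run the grip may slacken for a moment while it holds something.
It also fails if it takes over 210 s, if anything falls off the work surface, if the arm or the gripper's body presses on something with over 40 N, if the wrist force passes 120 N, or if a joint passes its speed limit or range.

## Working session

There is one attempt and no reset: what is moved stays moved. The work goes in short steps, Python scripts to look and compute and a tool call to move; the robot and the scene stay as the last step left them, time stands still between calls to the robot, and variables do not carry over. Pictures are saved under pics/ and viewed, at most 14 in all, crops included, and the job is handed in when it is done.

Besides the shell and the picture viewer there is one more tool, called by a JSON object that holds its "name" and its "arguments", one argument or row to a line. servo_tool: Moves the arm, as the interface text tells. Its arguments: {"type":"object","properties":{"commands":{"type":"array"},"newtons":{"type":"number"}},"required":["commands"]}

```bash
mkdir -p pics
cat > h.py <<'E'
import numpy as np, cv2
from workcell import robot
def obs():
    o=robot.get_obs(); return o
def T_cam(name,o=None):
    c=robot.calibration(name)
    K=(c["fx"],c["fy"],c["cx"],c["cy"])
    if name=="wrist":
        o=o or robot.get_obs()
        W=np.eye(4);W[:3,:3]=np.array(o["orientation"]);W[:3,3]=o["tool_pos"]
        return K,W@np.array(c["tool_from_camera"])
    return K,np.linalg.inv(np.array(c["camera_from_world"]))
def cloud(name,depth,o=None):
    K,T=T_cam(name,o)
    v,u=np.mgrid[0:400,0:640]
    P=np.stack([(u-K[2])/K[0]*depth,(v-K[3])/K[1]*depth,depth],-1)
    return P@T[:3,:3].T+T[:3,3]
def save(n,img): cv2.imwrite("pics/"+n+".png",img[:,:,::-1])
E
python3 - <<'E'
from h import *
o=obs();print(o["clock"],o["tool_pos"],np.round(o["orientation"],2),robot.grip_point_offset,o["wrist_force"])
img,d=robot.read_camera("top");save("top0",img);P=cloud("top",d);np.save("top0.npy",P)
K,T=T_cam("top");print(T.round(2),K)
for t in ["rail","scraper","bracket_a","chip_0","timer","logger"]:
    for m in robot.masks_of("top",t):
        r=m["region"]&(d>0);p=P[r];print(t,round(m["p"],2),m["bbox"],np.median(p,0).round(3),p.min(0).round(3),p.max(0).round(3))
for m in robot.tip_of("top","bracket_a_toe"):
    u,v=np.round(m["point"]).astype(int);print("toe",m["p"],u,v,P[v,u].round(3))
img,d=robot.read_camera("scene");save("scene0",img)
E
```

```text
0.0 [0.1452443  0.58179291 0.20072472] [[-0.97  0.24 -0.  ]
 [ 0.24  0.97 -0.  ]
 [ 0.   -0.   -1.  ]] 0.0187 [0.31026729 0.12573211 0.08519238]
[[-0.05 -0.97  0.22  0.3 ]
 [-1.    0.04 -0.01  0.18]
 [ 0.   -0.22 -0.98  1.03]
 [ 0.    0.    0.    1.  ]] (464.9917760904123, 464.9917760904123, 318.9168599894139, 198.64876347516778)
rail 0.66 [242.3, 116.2, 370.1, 221.3] [0.589 0.195 0.044] [ 0.484  0.04  -0.004] [0.71  0.341 0.058]
scraper 0.77 [169.5, 210.5, 204.0, 244.4] [0.481 0.45  0.045] [ 0.447  0.415 -0.005] [0.519 0.487 0.052]
bracket_a 0.79 [292.2, 224.5, 344.8, 257.0] [0.429 0.184 0.022] [ 0.403  0.112 -0.004] [0.474 0.228 0.028]
bracket_a 0.79 [340.3, 186.3, 377.8, 234.9] [0.517 0.063 0.021] [ 0.448  0.04  -0.001] [0.552 0.118 0.028]
bracket_a 0.73 [230.8, 256.4, 281.3, 300.2] [0.372 0.305 0.022] [ 0.316  0.262 -0.002] [0.41  0.365 0.028]
chip_0 0.63 [322.7, 148.3, 335.3, 157.4] [0.625 0.14  0.055] [0.614 0.129 0.044] [0.635 0.151 0.059]
chip_0 0.58 [301.8, 157.7, 312.5, 166.5] [0.601 0.194 0.055] [0.589 0.185 0.045] [0.611 0.201 0.06 ]
chip_0 0.58 [272.1, 184.3, 277.3, 192.1] [0.549 0.261 0.055] [0.539 0.255 0.051] [0.561 0.268 0.059]
timer 0.68 [197.9, 240.0, 237.9, 275.8] [0.407 0.396 0.017] [ 0.367  0.356 -0.004] [0.451 0.435 0.024]
logger 0.92 [433.0, 176.9, 450.8, 210.2] [ 0.53  -0.112  0.015] [ 0.496 -0.131 -0.004] [ 0.572 -0.097  0.022]
toe 0.6 297 223 [0.477 0.218 0.   ]
toe 0.39 441 195 [ 0.524 -0.108  0.014]
```

Run:
```python
import cv2
a=cv2.imread("pics/top0.png");cv2.imwrite("pics/top0c.png",cv2.resize(a[90:320,150:470],None,fx=2.5,fy=2.5,interpolation=cv2.INTER_CUBIC))
```

```text
(no output)
```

View pics/top0c.png

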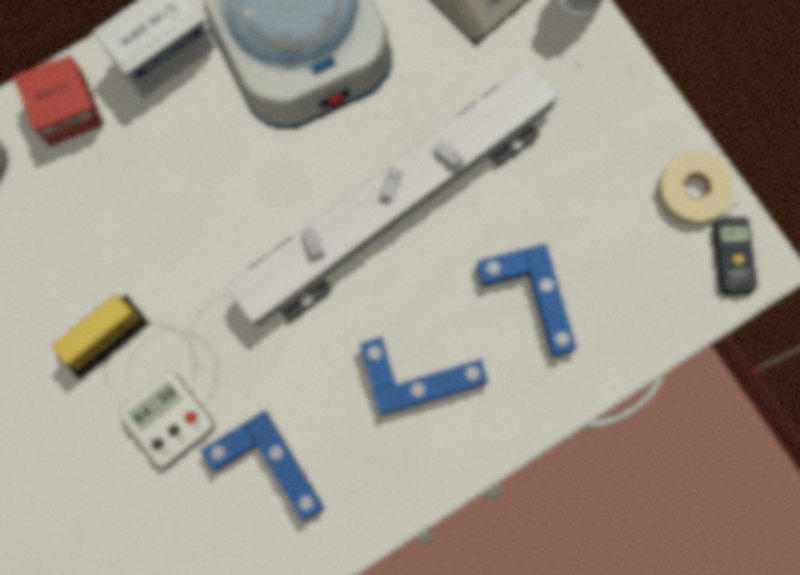

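View pics/scene0.png

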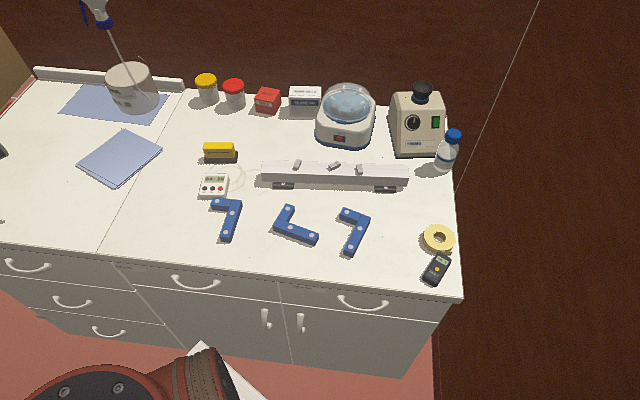

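Three chips on the rail, and three brackets. The middle one (crop 385,400) is the wanted hand; the left (262,420) and right (545,250) ones are mirrored. Next I'll fit their poses.

```bash
cat >> h.py <<'E'
from scipy.optimize import minimize
def outL(p,s):
    "distance outside L (m); p in bracket frame with x mirrored by s"
    x=p[:,0]*s;y=p[:,1]
    f=lambda x0,x1,y0,y1:np.hypot(np.maximum(0,np.maximum(x0-x,x-x1)),np.maximum(0,np.maximum(y0-y,y-y1)))
    return np.minimum(f(-.011,.011,-.05,.05),f(-.011,.055,.028,.05))
def fitL(p):
    "returns best (cost,s,x,y,yaw_of_long_leg(to corner)); s=+1 wanted hand"
    best=None;c=p.mean(0)
    for s in (1,-1):
        for a0 in np.arange(-180,180,30)*np.pi/180:
            def cost(q):
                ey=np.array([np.cos(q[2]),np.sin(q[2])]);ex=np.array([ey[1],-ey[0]])
                d=p-q[:2];return (outL(np.stack([d@ex,d@ey],1),s)**2).mean()*1e6
            ey=np.array([np.cos(a0),np.sin(a0)]);ex=np.array([ey[1],-ey[0]])*s
            r=minimize(cost,[*(c-.01*ex-.012*ey),a0],method="Nelder-Mead",options=dict(initial_simplex=None,xatol=1e-4,fatol=1e-4))
            if best is None or r.fun<best[0]: best=(r.fun,s,*r.x)
    return best
def fitrect(p):
    (c,(w,h),a)=cv2.minAreaRect((p*1000).astype(np.float32))
    if w<h: w,h,a=h,w,a+90
    return np.array(c)/1000,w,h,((a+90)%180)-90   # a: world angle (deg) of long side
def tool(o=None):
    o=o or robot.get_obs();R=np.array(o["orientation"]);return np.array(o["tool_pos"]),R,np.degrees(np.arctan2(R[1,1],R[0,1]))
E
python3 - <<'E'
from h import *
P=np.load("top0.npy")
img,d=robot.read_camera("top");P=cloud("top",d)
for t in ["rail","scraper","bracket_a"]:
    for m in robot.masks_of("top",t):
        p=P[m["region"]&(d>0)]
        if t=="rail":
            q=p[(p[:,2]>.038)&(p[:,2]<.050),:2];print(t,fitrect(q),fitrect(q[(np.abs((q-np.median(q,0))@[.53,.85])<.15)]))
        elif t=="scraper": print(t,fitrect(p[p[:,2]>.04,:2]))
        else: 
            f=fitL(p[(p[:,2]>.015)&(p[:,2]<.03),:2]);print(m["p"],f[0].round(2),f[1],np.round(f[2:4],4),np.degrees(f[4]).round(1))
print(tool()[2])
E
```

```text
rail (array([0.62983173, 0.14359485]), 14.855488777160645, 11.342360496520996, -30.096359252929688) (array([0.62983173, 0.14359485]), 14.855488777160645, 11.342360496520996, -30.096359252929688)
scraper (array([0.48390979, 0.45530499]), 71.33727264404297, 24.968074798583984, -52.375450134277344)
0.84 0.0 1 [0.4249 0.1655] 104.5
0.67 0.0 -1 [0.498  0.0561] 11.7
0.58 0.0 -1 [0.3623 0.2956] 29.3
0.52 30.02 -1 [0.376  0.3942] -17.0
75.9716660018717
```

Run:
```python
from h import *
P=np.load("top0.npy").reshape(-1,3)
q=P[(abs(P[:,2]-.0445)<.004)&(P[:,0]>.46)&(P[:,0]<.74)&(P[:,1]>.02)&(P[:,1]<.38)][:,:2]
c=np.array([.595,.19]);e=np.array([-.53,.85])
for i in range(3):
    n=np.array([e[1],-e[0]]);k=abs((q-c)@n)<.03;p=q[k];f=fitrect(p)
    c=f[0];a=np.radians(f[3]);e=np.array([np.cos(a),np.sin(a)])
print(f,k.sum())
n=np.array([e[1],-e[0]])
print("n",n,"e",e)
for ch in [(.625,.14),(.601,.194),(.549,.261)]: print(((np.array(ch)-c)@n).round(3),((np.array(ch)-c)@e).round(3))
```

```text
(array([0.5978302, 0.1892113]), 339.84234619140625, 41.61480712890625, -54.99888610839844) 2429
n [-0.81914089 -0.57359236] e [ 0.57359236 -0.81914089]
0.006 0.056
-0.005 -0.002
-0.001 -0.087
```

```bash
cat >> h.py <<'E'
def go(ang,*targets,w=True):
    "roll to bring tool y to world angle ang (deg, mod 180), then deltas (cm) in the rolled tool frame to each target in turn"
    p,R,a=tool();q=robot.get_obs()["q"][5]
    r=(a-ang+90)%180-90
    t=np.radians(a-r);y=np.array([np.cos(t),np.sin(t),0]);z=np.array([0,0,-1.]);x=np.cross(y,z)
    print("roll",round(r,1),"q6",round(np.degrees(q),0),"pos",p.round(4),"ang",round(a,1))
    for g in targets:
        d=(np.array(g)-p)*100;print(g,"->",np.round([d@x,d@y,d@z],2));p=np.array(g)
RC=np.array([.598,.189]);RX=np.array([.819,.5736]);RY=np.array([-.5736,.819])
def rl(x,y,z): return (*np.round(RC+x*RX+y*RY,4),z)
E
python3 - <<'E'
from h import *
go(37.6,(.484,.455,.12),(.484,.455,.021))
E
```

```text
roll 38.4 q6 78.0 pos [0.1454 0.5821 0.2016] ang 76.0
(0.484, 0.455, 0.12) -> [-30.73  19.07   8.16]
(0.484, 0.455, 0.021) -> [0.  0.  9.9]
```

{"name": "servo_tool", "arguments": {
  "commands": [
    {"gripper": 1,"delta_pos": [0,0,0],"roll": 6.4},
    {"gripper": 1,"delta_pos": [0,0,0],"roll": 6.4},
    {"gripper": 1,"delta_pos": [0,0,0],"roll": 6.4},
    {"gripper": 1,"delta_pos": [0,0,0],"roll": 6.4},
    {"gripper": 1,"delta_pos": [0,0,0],"roll": 6.4},
    {"gripper": 1,"delta_pos": [0,0,0],"roll": 6.4},
    {"gripper": 1,"delta_pos": [-2.56,1.59,0.68],"roll": 0},
    {"gripper": 1,"delta_pos": [-2.56,1.59,0.68],"roll": 0},
    {"gripper": 1,"delta_pos": [-2.56,1.59,0.68],"roll": 0},
    {"gripper": 1,"delta_pos": [-2.56,1.59,0.68],"roll": 0},
    {"gripper": 1,"delta_pos": [-2.56,1.59,0.68],"roll": 0},
    {"gripper": 1,"delta_pos": [-2.56,1.59,0.68],"roll": 0},
    {"gripper": 1,"delta_pos": [-2.56,1.59,0.68],"roll": 0},
    {"gripper": 1,"delta_pos": [-2.56,1.59,0.68],"roll": 0},
    {"gripper": 1,"delta_pos": [-2.56,1.59,0.68],"roll": 0},
    {"gripper": 1,"delta_pos": [-2.56,1.59,0.68],"roll": 0},
    {"gripper": 1,"delta_pos": [-2.56,1.59,0.68],"roll": 0},
    {"gripper": 1,"delta_pos": [-2.56,1.59,0.68],"roll": 0}
  ]
}}

```text
clock: 2.15
tool_pos: [0.4853, 0.4543, 0.1196]
orientation: [[-0.61, 0.793, 0.0], [0.793, 0.61, 0.0], [0.0, 0.0, -1.0]]
wrist_force: [0.2, 0.6, -0.4]
width: 1.0
gripper_force: 0.0
```

Run:
```python
from h import *
o=obs();img,d=robot.read_camera("wrist");P=cloud("wrist",d,o)
for m in robot.masks_of("wrist","scraper")[:1]:
    p=P[m["region"]&(d>0)];f=fitrect(p[(p[:,2]>.04)&(p[:,2]<.055),:2]);print(f,m["bbox"])
go(f[3]+90,(*f[0].round(4),.12),(*f[0].round(4),.021))
```

```text
(array([0.48549176, 0.45497501]), 71.15542602539062, 23.867006301879883, -51.768226623535156) [305.6, 148.7, 345.8, 239.5]
roll -0.9 q6 84.0 pos [0.4873 0.4524 0.118 ] ang 37.3
(np.float64(0.4855), np.float64(0.455), 0.12) -> [ 0.32  0.02 -0.2 ]
(np.float64(0.4855), np.float64(0.455), 0.021) -> [0.  0.  9.9]
```

{"name": "servo_tool", "arguments": {
  "commands": [
    {"gripper": 1,"delta_pos": [0.2,0,2.4],"roll": -0.9},
    {"gripper": 1,"delta_pos": [0,0,2.4],"roll": 0},
    {"gripper": 1,"delta_pos": [0,0,2.4],"roll": 0},
    {"gripper": 1,"delta_pos": [0,0,2.5],"roll": 0},
    {"gripper": 0,"delta_pos": [0,0,0],"roll": 0},
    {"gripper": 0,"delta_pos": [0,0,0],"roll": 0},
    {"gripper": 0,"delta_pos": [0,0,0],"roll": 0},
    {"gripper": 0,"delta_pos": [0,0,0],"roll": 0},
    {"gripper": 0,"delta_pos": [0,0,0],"roll": 0},
    {"gripper": 0,"delta_pos": [0,0,0],"roll": 0},
    {"gripper": 0,"delta_pos": [0,0,0],"roll": 0},
    {"gripper": 0,"delta_pos": [0,0,0],"roll": 0}
  ],
  "newtons": 80
}}

```text
clock: 3.25
tool_pos: [0.483, 0.4568, 0.0234]
orientation: [[-0.622, 0.783, 0.001], [0.783, 0.622, 0.0], [-0.0, 0.001, -1.0]]
wrist_force: [0.4, -0.6, 0.3]
width: -0.005
gripper_force: 0.0
```

Run:
```python
from h import *
z=tool()[0][2]
go(35,(.486,.455,.13),rl(-.06,.085,.13),rl(-.06,.085,z+.048),rl(.055,.085,z+.048),rl(.055,.085,.12),rl(-.06,.003,.12))
```

```text
roll 3.5 q6 84.0 pos [0.483  0.4568 0.0234] ang 38.5
(0.486, 0.455, 0.13) -> [ -0.32   0.15 -10.66]
(np.float64(0.5001), np.float64(0.2242), 0.13) -> [-19.71 -12.08   0.  ]
(np.float64(0.5001), np.float64(0.2242), np.float64(0.07143082013557497)) -> [0.   0.   5.86]
(np.float64(0.5943), np.float64(0.2902), np.float64(0.07143082013557497)) -> [ 0.  11.5  0. ]
(np.float64(0.5943), np.float64(0.2902), 0.12) -> [ 0.    0.   -4.86]
(np.float64(0.5471), np.float64(0.157), 0.12) -> [ -8.2  -11.51   0.  ]
```

{"name": "servo_tool", "arguments": {
  "commands": [
    {"gripper": 0,"delta_pos": [0,0,-3],"roll": 0},
    {"gripper": 1,"delta_pos": [0,0,-3.5],"roll": 0},
    {"gripper": 1,"delta_pos": [0,0,-3.5],"roll": 0},
    {"gripper": 1,"delta_pos": [0,0,-3],"roll": 0},
    {"gripper": 1,"delta_pos": [0,0,0],"roll": 0},
    {"gripper": 1,"delta_pos": [0,0,0],"roll": 0}
  ]
}}

```text
clock: 3.75
tool_pos: [0.484, 0.4574, 0.1556]
orientation: [[-0.622, 0.783, 0.004], [0.783, 0.622, 0.002], [-0.0, 0.004, -1.0]]
wrist_force: [-0.1, -0.2, -0.9]
width: 0.709
gripper_force: 0.0
```

Run:
```python
from h import *
for n in ["wrist","top"]:
  o=obs();img,d=robot.read_camera(n);P=cloud(n,d,o);save("s_"+n,img)
  for m in robot.masks_of(n,"scraper")[:2]:
    p=P[m["region"]&(d>0)];print(n,m["p"],m["bbox"],p.min(0),p.max(0));f=fitrect(p[(p[:,2]>.04)&(p[:,2]<.055),:2]);print(f)
    go(f[3]+90,(*f[0].round(4),.12),(*f[0].round(4),.021))
a=cv2.imread("pics/s_wrist.png");b=cv2.imread("pics/s_top.png")[90:290,120:440]
cv2.imwrite("pics/s.png",np.hstack([cv2.resize(a,(480,300)),cv2.resize(b,(320,200)).__class__(shape=(0,320,3),dtype='uint8')]) if 0 else np.vstack([cv2.resize(a,(480,300)),cv2.resize(b,(480,300))]))
```

```text
wrist 0.81 [306.7, 147.0, 340.3, 228.6] [0.4489512  0.41063467 0.00092263] [0.52404465 0.4953156  0.05207931]
(array([0.4858024 , 0.45498566]), 71.29606628417969, 23.858352661132812, -52.38268280029297)
roll 0.9 q6 84.0 pos [0.4824 0.4564 0.1519] ang 38.5
(np.float64(0.4858), np.float64(0.455), 0.12) -> [-0.32  0.18  3.19]
(np.float64(0.4858), np.float64(0.455), 0.021) -> [0.  0.  9.9]
top 0.66 [175.8, 208.1, 205.4, 242.7] [0.44874397 0.41499516 0.00278637] [0.51870999 0.48397788 0.19569801]
(array([0.48432654, 0.45449506]), 69.7254638671875, 23.925630569458008, -51.61066436767578)
roll 0.1 q6 84.0 pos [0.482  0.4561 0.1511] ang 38.5
(np.float64(0.4843), np.float64(0.4545), 0.12) -> [-0.27  0.08  3.11]
(np.float64(0.4843), np.float64(0.4545), 0.021) -> [0.  0.  9.9]
top 0.38 [304.3, 158.7, 309.5, 165.8] [0.59722421 0.1894969  0.05489573] [0.60435352 0.19414609 0.05666026]
(array([0.60212964, 0.19288968]), 5.040369510650635, 0.0, -28.063568115234375)
roll -23.5 q6 84.0 pos [0.482  0.4561 0.1511] ang 38.5
(np.float64(0.6021), np.float64(0.1929), 0.12) -> [-22.98 -17.57   3.11]
(np.float64(0.6021), np.float64(0.1929), 0.021) -> [0.  0.  9.9]
```

View pics/s.png

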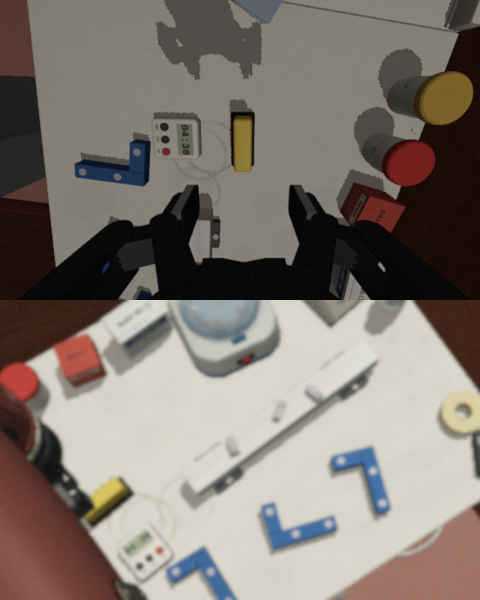

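Run:
```python
from h import *
o=obs();print(o["width"],o["tool_pos"],o["clock"])
img,d=robot.read_camera("wrist");c=robot.calibration("wrist");T=np.array(c["tool_from_camera"]);print(T.round(3),c["fx"],c["cx"],c["cy"])
v,u=np.mgrid[0:400,0:640];P=np.stack([(u-c["cx"])/c["fx"]*d,(v-c["cy"])/c["fy"]*d,d],-1)@T[:3,:3].T+T[:3,3]
k=(d>0)&(P[...,2]<.03)&(abs(P[...,0])<.03)&(abs(P[...,1])<.08)
p=P[k];print(len(p));
for s in (1,-1):
    q=p[p[:,1]*s>0]; 
    if len(q): print(s,np.percentile(q,[0,2,50,98,100],axis=0).round(3))
C=np.linalg.inv(T)
for y in (.04,0,-.04):
  g=C@np.array([0,y,-.01,1]);print(g[:2]/g[2]*c["fx"]+[c["cx"],c["cy"]],g[2])
```

```text
0.9960283929857335 [0.48198073 0.45609465 0.15105104] 3.95
[[-0.002 -0.959 -0.282  0.072]
 [ 1.    -0.001 -0.001  0.001]
 [ 0.001 -0.282  0.959 -0.174]
 [ 0.     0.     0.     1.   ]] 299.5935436129691 324.7814910864789 203.0211526015958
45303
1 [[-0.014  0.    -0.131]
 [-0.009  0.002 -0.128]
 [ 0.011  0.045 -0.109]
 [ 0.019  0.072 -0.056]
 [ 0.021  0.076 -0.044]]
-1 [[-0.013 -0.074 -0.131]
 [-0.008 -0.07  -0.128]
 [ 0.011 -0.044 -0.109]
 [ 0.019 -0.002 -0.056]
 [ 0.021 -0.    -0.044]]
[390.30700792 240.75946627] 0.17782510503451116
[322.91713171 240.82805981] 0.17788334289158067
[255.57136707 240.89660846] 0.17794158074865019
```

Run:
```python
from h import *
o=obs()
img,d=robot.read_camera("wrist");c=robot.calibration("wrist");T=np.array(c["tool_from_camera"])
save("w1",img[180:400,120:520])
v,u=np.mgrid[0:400,0:640];P=np.stack([(u-c["cx"])/c["fx"]*d,(v-c["cy"])/c["fy"]*d,d],-1)@T[:3,:3].T+T[:3,3]
for vv in range(240,300,6): print(vv,[(uu,*P[vv,uu].round(3)) for uu in (245,252,258)])
```

```text
240 [(245, np.float64(-0.068), np.float64(-0.092), np.float64(0.149)), (252, np.float64(-0.069), np.float64(-0.084), np.float64(0.15)), (258, np.float64(-0.069), np.float64(-0.077), np.float64(0.15))]
246 [(245, np.float64(-0.077), np.float64(-0.093), np.float64(0.15)), (252, np.float64(-0.076), np.float64(-0.085), np.float64(0.15)), (258, np.float64(-0.077), np.float64(-0.078), np.float64(0.15))]
252 [(245, np.float64(-0.084), np.float64(-0.094), np.float64(0.149)), (252, np.float64(-0.084), np.float64(-0.085), np.float64(0.149)), (258, np.float64(-0.083), np.float64(-0.078), np.float64(0.148))]
258 [(245, np.float64(-0.091), np.float64(-0.094), np.float64(0.149)), (252, np.float64(-0.092), np.float64(-0.086), np.float64(0.149)), (258, np.float64(-0.091), np.float64(-0.078), np.float64(0.148))]
264 [(245, np.float64(-0.099), np.float64(-0.095), np.float64(0.149)), (252, np.float64(-0.1), np.float64(-0.086), np.float64(0.149)), (258, np.float64(-0.1), np.float64(-0.079), np.float64(0.15))]
270 [(245, np.float64(-0.108), np.float64(-0.096), np.float64(0.15)), (252, np.float64(-0.108),
[... 211 characters left out ...]
(-0.087), np.float64(0.149)), (258, np.float64(-0.116), np.float64(-0.08), np.float64(0.15))]
282 [(245, np.float64(-0.123), np.float64(-0.096), np.float64(0.148)), (252, np.float64(-0.111), np.float64(-0.082), np.float64(0.129)), (258, np.float64(-0.112), np.float64(-0.076), np.float64(0.13))]
288 [(245, np.float64(-0.132), np.float64(-0.097), np.float64(0.149)), (252, np.float64(-0.112), np.float64(-0.08), np.float64(0.118)), (258, np.float64(-0.113), np.float64(-0.074), np.float64(0.119))]
294 [(245, np.float64(-0.138), np.float64(-0.097), np.float64(0.145)), (252, np.float64(-0.113), np.float64(-0.078), np.float64(0.108)), (258, np.float64(-0.113), np.float64(-0.071), np.float64(0.107))]
```

View pics/w1.png

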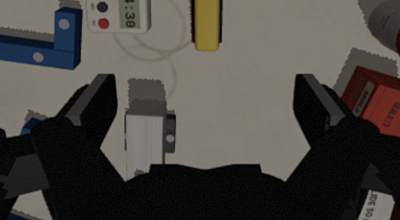

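The fingertips show about 31 mm farther back than the nominal TCP: wrist depth puts the open tips at tool z ≈ -0.044. That explains the empty close, so I'll go deeper.

{"name": "servo_tool", "arguments": {
  "commands": [
    {"gripper": 1,"delta_pos": [-0.3,0.1,3.2],"roll": 0.6},
    {"gripper": 1,"delta_pos": [0,0,3.2],"roll": 0},
    {"gripper": 1,"delta_pos": [0,0,3.2],"roll": 0},
    {"gripper": 1,"delta_pos": [0,0,3.2],"roll": 0},
    {"gripper": 1,"delta_pos": [0,0,1.5],"roll": 0},
    {"gripper": 1,"delta_pos": [0,0,0.9],"roll": 0},
    {"gripper": 1,"delta_pos": [0,0,0.9],"roll": 0},
    {"gripper": 0,"delta_pos": [0,0,0],"roll": 0},
    {"gripper": 0,"delta_pos": [0,0,0],"roll": 0},
    {"gripper": 0,"delta_pos": [0,0,0],"roll": 0},
    {"gripper": 0,"delta_pos": [0,0,0],"roll": 0},
    {"gripper": 0,"delta_pos": [0,0,0],"roll": 0},
    {"gripper": 0,"delta_pos": [0,0,0],"roll": 0},
    {"gripper": 0,"delta_pos": [0,0,0],"roll": 0},
    {"gripper": 0,"delta_pos": [0,0,0],"roll": 0}
  ],
  "newtons": 80
}}

```text
clock: 5.3
tool_pos: [0.4863, 0.4555, -0.0066]
orientation: [[-0.614, 0.789, 0.002], [0.789, 0.614, 0.001], [-0.0, 0.002, -1.0]]
wrist_force: [0.3, 0.4, 5.7]
width: 0.265
gripper_force: 79.4
```

Run:
```python
from h import *
o=obs()
img,d=robot.read_camera("wrist");c=robot.calibration("wrist");T=np.array(c["tool_from_camera"])
save("w2",img)
v,u=np.mgrid[0:400,0:640];P=np.stack([(u-c["cx"])/c["fx"]*d,(v-c["cy"])/c["fy"]*d,d],-1)@T[:3,:3].T+T[:3,3]
g=img.max(-1)<40
k=g&(d>0)&(abs(P[...,0])<.03)&(abs(P[...,1])<.05)&(abs(P[...,1])>.013)
print(np.percentile(P[k],[0,50,98,100],axis=0).round(3))
```

```text
[[-0.013 -0.05  -0.131]
 [ 0.011  0.013 -0.103]
 [ 0.019  0.048 -0.051]
 [ 0.03   0.05  -0.008]]
```

View pics/w2.png

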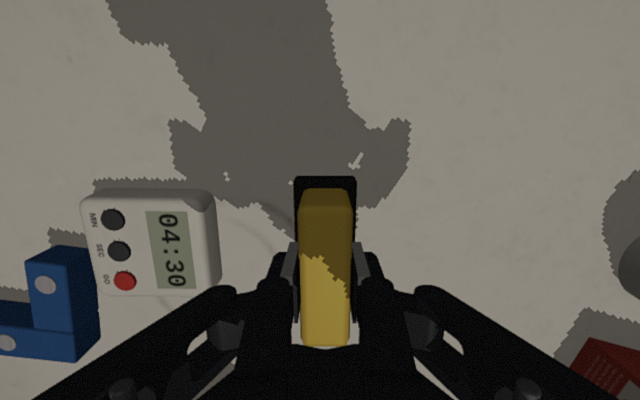

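Block gripped; the tips sit close to its base. I'll regrip 7 mm higher so the fingers clear the chips.

{"name": "servo_tool", "arguments": {
  "commands": [
    {"gripper": 0.5,"delta_pos": [0,0,0],"roll": 0},
    {"gripper": 0.5,"delta_pos": [0,0,0],"roll": 0},
    {"gripper": 0.5,"delta_pos": [0,0,-0.35],"roll": 0},
    {"gripper": 0.5,"delta_pos": [0,0,0],"roll": 0},
    {"gripper": 0,"delta_pos": [0,0,0],"roll": 0},
    {"gripper": 0,"delta_pos": [0,0,0],"roll": 0},
    {"gripper": 0,"delta_pos": [0,0,0],"roll": 0},
    {"gripper": 0,"delta_pos": [0,0,0],"roll": 0},
    {"gripper": 0,"delta_pos": [0,0,0],"roll": 0},
    {"gripper": 0,"delta_pos": [0,0,0],"roll": 0}
  ],
  "newtons": 80
}}

```text
clock: 6.18
tool_pos: [0.4856, 0.4551, -0.0042]
orientation: [[-0.614, 0.789, 0.001], [0.789, 0.614, 0.0], [-0.0, 0.001, -1.0]]
wrist_force: [0.3, 0.9, 4.9]
width: 0.263
gripper_force: 80.9
```

Run:
```python
from h import *
z=tool()[0][2].round(4)
go(35,(.486,.455,.13),rl(-.065,.085,.13),rl(-.065,.085,z+.048),rl(.05,.085,z+.048),rl(.05,.085,.12),rl(-.065,.003,.12))
```

```text
roll 2.9 q6 84.0 pos [ 0.4856  0.4551 -0.0042] ang 37.9
(0.486, 0.455, 0.13) -> [ -0.02   0.03 -13.42]
(np.float64(0.496), np.float64(0.2213), 0.13) -> [-19.72 -12.59   0.  ]
(np.float64(0.496), np.float64(0.2213), np.float64(0.0438)) -> [0.   0.   8.62]
(np.float64(0.5902), np.float64(0.2873), np.float64(0.0438)) -> [ 0.  11.5  0. ]
(np.float64(0.5902), np.float64(0.2873), 0.12) -> [ 0.    0.   -7.62]
(np.float64(0.543), np.float64(0.1542), 0.12) -> [ -8.2 -11.5   0. ]
```

{"name": "servo_tool", "arguments": {
  "commands": [
    {"gripper": 0.5,"delta_pos": [0,0,0],"roll": 0},
    {"gripper": 0.5,"delta_pos": [0,0,0],"roll": 0},
    {"gripper": 0.5,"delta_pos": [0,0,-0.6],"roll": 2.9},
    {"gripper": 0.5,"delta_pos": [0,0,0],"roll": 0},
    {"gripper": 0,"delta_pos": [0,0,0],"roll": 0},
    {"gripper": 0,"delta_pos": [0,0,0],"roll": 0},
    {"gripper": 0,"delta_pos": [0,0,0],"roll": 0},
    {"gripper": 0,"delta_pos": [0,0,0],"roll": 0},
    {"gripper": 0,"delta_pos": [0,0,0],"roll": 0},
    {"gripper": 0,"delta_pos": [0,0,0],"roll": 0}
  ],
  "newtons": 90
}}

```text
clock: 7.02
tool_pos: [0.4855, 0.455, 0.0015]
orientation: [[-0.573, 0.819, 0.0], [0.819, 0.573, 0.0], [0.0, 0.0, -1.0]]
wrist_force: [0.6, 0.1, 2.5]
width: 0.253
gripper_force: 88.6
```

{"name": "servo_tool", "arguments": {
  "commands": [
    {"gripper": 0,"delta_pos": [0,0,-3.3],"roll": 0},
    {"gripper": 0,"delta_pos": [0,0,-3.3],"roll": 0},
    {"gripper": 0,"delta_pos": [0,0,-3.3],"roll": 0},
    {"gripper": 0,"delta_pos": [0,0,-3.3],"roll": 0},
    {"gripper": 0,"delta_pos": [-2.46,-1.57,0],"roll": 0},
    {"gripper": 0,"delta_pos": [-2.46,-1.57,0],"roll": 0},
    {"gripper": 0,"delta_pos": [-2.46,-1.57,0],"roll": 0},
    {"gripper": 0,"delta_pos": [-2.46,-1.57,0],"roll": 0},
    {"gripper": 0,"delta_pos": [-2.46,-1.57,0],"roll": 0},
    {"gripper": 0,"delta_pos": [-2.46,-1.57,0],"roll": 0},
    {"gripper": 0,"delta_pos": [-2.46,-1.57,0],"roll": 0},
    {"gripper": 0,"delta_pos": [-2.46,-1.57,0],"roll": 0},
    {"gripper": 0,"delta_pos": [0,0,0],"roll": 0},
    {"gripper": 0,"delta_pos": [0,0,0],"roll": 0}
  ]
}}

```text
clock: 8.18
tool_pos: [0.4951, 0.2204, 0.133]
orientation: [[-0.571, 0.821, -0.001], [0.821, 0.571, 0.0], [0.0, -0.001, -1.0]]
wrist_force: [0.2, -0.1, -1.5]
width: 0.257
gripper_force: 88.4
```

Run:
```python
from h import *
img,d=robot.read_camera("scene");save("sc1",img[60:260,160:460]);P=cloud("scene",d)
for m in robot.masks_of("scene","scraper")[:1]:
    p=P[m["region"]&(d>0)];print(m["p"],np.percentile(p,[1,5,50,95,99],axis=0).round(3))
go(35,rl(-.065,.085,.13))
```

```text
0.86 [[ 0.46   0.182 -0.001]
 [ 0.465  0.186  0.133]
 [ 0.488  0.209  0.154]
 [ 0.515  0.246  0.179]
 [ 0.588  0.359  0.18 ]]
roll -0.0 q6 65.0 pos [0.4951 0.222  0.1331] ang 35.0
(np.float64(0.496), np.float64(0.2213), 0.13) -> [-0.11  0.04  0.31]
```

{"name": "servo_tool", "arguments": {
  "commands": [
    {"gripper": 0,"delta_pos": [0,0,2.9],"roll": 0},
    {"gripper": 0,"delta_pos": [0,0,2.9],"roll": 0},
    {"gripper": 0,"delta_pos": [0,0,2.6],"roll": 0},
    {"gripper": 0,"delta_pos": [0,0,0],"roll": 0},
    {"gripper": 0,"delta_pos": [0,1.2,0],"roll": 0},
    {"gripper": 0,"delta_pos": [0,1.2,0],"roll": 0},
    {"gripper": 0,"delta_pos": [0,1.2,0],"roll": 0},
    {"gripper": 0,"delta_pos": [0,1.2,0],"roll": 0},
    {"gripper": 0,"delta_pos": [0,1.2,0],"roll": 0},
    {"gripper": 0,"delta_pos": [0,1.2,0],"roll": 0},
    {"gripper": 0,"delta_pos": [0,1.2,0],"roll": 0},
    {"gripper": 0,"delta_pos": [0,1.2,0],"roll": 0},
    {"gripper": 0,"delta_pos": [0,1.2,0],"roll": 0},
    {"gripper": 0,"delta_pos": [0,1.2,0],"roll": 0},
    {"gripper": 0,"delta_pos": [0,0,-2.5],"roll": 0},
    {"gripper": 0,"delta_pos": [0,0,-2.5],"roll": 0},
    {"gripper": 0,"delta_pos": [-2,-2.9,0],"roll": 0},
    {"gripper": 0,"delta_pos": [-2,-2.9,0],"roll": 0},
    {"gripper": 0,"delta_pos": [-2,-2.9,0],"roll": 0},
    {"gripper": 0,"delta_pos": [-2,-2.9,0],"roll": 0}
  ]
}}

```text
clock: 9.95
tool_pos: [0.5442, 0.1583, 0.101]
orientation: [[-0.575, 0.818, 0.001], [0.818, 0.575, 0.0], [-0.001, 0.001, -1.0]]
wrist_force: [0.9, -1.0, -1.5]
width: 0.255
gripper_force: 88.6
```

Run:
```python
from h import *
img,d=robot.read_camera("scene");P=cloud("scene",d);save("sc2",img[80:260,200:440])
for m in robot.masks_of("scene","chip_0"):
    p=P[m["region"]&(d>0)];c=np.median(p,0);print(round(m["p"],2),c.round(3),"rail",((c[:2]-RC)@RX).round(3),((c[:2]-RC)@RY).round(3))
go(35,rl(-.065,.003,.048))
```

```text
0.29 [0.369 0.3   0.02 ] rail -0.124 0.222
roll -0.1 q6 58.0 pos [0.5434 0.1558 0.1007] ang 34.9
(np.float64(0.543), np.float64(0.1542), 0.048) -> [-0.11 -0.12  5.27]
```

{"name": "servo_tool", "arguments": {
  "commands": [
    {"gripper": 0,"delta_pos": [-0.1,-0.1,2.7],"roll": 0},
    {"gripper": 0,"delta_pos": [0,0,2.6],"roll": 0},
    {"gripper": 0,"delta_pos": [0,0,0],"roll": 0},
    {"gripper": 0,"delta_pos": [0,0,0],"roll": 0},
    {"gripper": 0,"delta_pos": [0,1.2,0],"roll": 0},
    {"gripper": 0,"delta_pos": [0,1.2,0],"roll": 0},
    {"gripper": 0,"delta_pos": [0,1.2,0],"roll": 0},
    {"gripper": 0,"delta_pos": [0,1.2,0],"roll": 0},
    {"gripper": 0,"delta_pos": [0,1.2,0],"roll": 0},
    {"gripper": 0,"delta_pos": [0,1.2,0],"roll": 0},
    {"gripper": 0,"delta_pos": [0,1.2,0],"roll": 0},
    {"gripper": 0,"delta_pos": [0,1.2,0],"roll": 0},
    {"gripper": 0,"delta_pos": [0,1.2,0],"roll": 0},
    {"gripper": 0,"delta_pos": [0,1.2,0],"roll": 0},
    {"gripper": 0,"delta_pos": [0,0,-2.5],"roll": 0},
    {"gripper": 0,"delta_pos": [0,0,-2.5],"roll": 0},
    {"gripper": 0,"delta_pos": [-1.6,-2.9,0],"roll": 0},
    {"gripper": 0,"delta_pos": [-1.6,-2.9,0],"roll": 0},
    {"gripper": 0,"delta_pos": [-1.6,-2.9,0],"roll": 0},
    {"gripper": 0,"delta_pos": [-1.6,-2.9,0],"roll": 0}
  ]
}}

```text
clock: 11.72
tool_pos: [0.5847, 0.1066, 0.0994]
orientation: [[-0.575, 0.818, 0.003], [0.818, 0.575, -0.0], [-0.002, 0.003, -1.0]]
wrist_force: [-0.9, -0.4, 0.1]
width: 0.256
gripper_force: 88.7
```

Run:
```python
from h import *
go(35,rl(-.065,-.063,.048))
```

```text
roll 0.1 q6 53.0 pos [0.5847 0.1066 0.0994] ang 35.1
(np.float64(0.5809), np.float64(0.1001), 0.048) -> [-0.31 -0.69  5.14]
```

{"name": "servo_tool", "arguments": {
  "commands": [
    {"gripper": 0,"delta_pos": [0,0,2.7],"roll": 0},
    {"gripper": 0,"delta_pos": [0,0,2.5],"roll": 0},
    {"gripper": 0,"delta_pos": [0,0,0],"roll": 0},
    {"gripper": 0,"delta_pos": [0,0,0],"roll": 0},
    {"gripper": 0,"delta_pos": [0,1.2,0],"roll": 0},
    {"gripper": 0,"delta_pos": [0,1.2,0],"roll": 0},
    {"gripper": 0,"delta_pos": [0,1.2,0],"roll": 0},
    {"gripper": 0,"delta_pos": [0,1.2,0],"roll": 0},
    {"gripper": 0,"delta_pos": [0,1.2,0],"roll": 0},
    {"gripper": 0,"delta_pos": [0,1.2,0],"roll": 0},
    {"gripper": 0,"delta_pos": [0,1.2,0],"roll": 0},
    {"gripper": 0,"delta_pos": [0,1.2,0],"roll": 0},
    {"gripper": 0,"delta_pos": [0,1.2,0],"roll": 0},
    {"gripper": 0,"delta_pos": [0,1.2,0],"roll": 0},
    {"gripper": 0,"delta_pos": [0,0,-3],"roll": 0},
    {"gripper": 0,"delta_pos": [0,0,-3],"roll": 0},
    {"gripper": 0,"delta_pos": [0,0,-3],"roll": 0},
    {"gripper": 0,"delta_pos": [3.5,0,0],"roll": 0},
    {"gripper": 0,"delta_pos": [3.5,0,0],"roll": 0},
    {"gripper": 0,"delta_pos": [3.5,0,0],"roll": 0}
  ]
}}

```text
clock: 13.38
tool_pos: [0.6232, 0.2634, 0.1387]
orientation: [[-0.573, 0.82, 0.005], [0.82, 0.573, 0.001], [-0.002, 0.005, -1.0]]
wrist_force: [0.3, 1.7, -1.0]
width: 0.257
gripper_force: 88.7
```

Run:
```python
from h import *
for n in ["top","scene"]:
  img,d=robot.read_camera(n);P=cloud(n,d);save("ch_"+n,img)
  for m in robot.masks_of(n,"chip_0"):
    p=P[m["region"]&(d>0)];c=np.median(p,0);print(n,round(m["p"],2),c.round(3),"rail",((c[:2]-RC)@RX).round(3),((c[:2]-RC)@RY).round(3))
a=cv2.imread("pics/ch_top.png")[80:280,150:470];b=cv2.imread("pics/ch_scene.png")[60:260,160:480]
cv2.imwrite("pics/ch.png",cv2.resize(np.vstack([a,b]),None,fx=1.5,fy=1.5))
go(37.6,rl(.05,.06,.14),(.53,.455,.14),(.53,.455,.003))
```

```text
scene 0.24 [0.368 0.3   0.02 ] rail -0.125 0.223
roll -2.5 q6 67.0 pos [0.6228 0.2633 0.1374] ang 35.1
(np.float64(0.6045), np.float64(0.2668), 0.14) -> [ 1.39 -1.24 -0.26]
(0.53, 0.455, 0.14) -> [19.46  5.58  0.  ]
(0.53, 0.455, 0.003) -> [ 0.   0.  13.7]
```

View pics/ch.png

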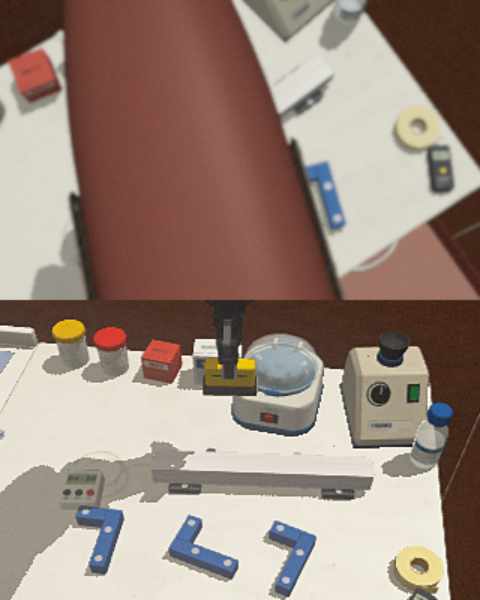

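{"name": "servo_tool", "arguments": {
  "commands": [
    {"gripper": 0,"delta_pos": [0,0,0],"roll": -2.5},
    {"gripper": 0,"delta_pos": [2.84,0.25,0],"roll": 0},
    {"gripper": 0,"delta_pos": [2.84,0.25,0],"roll": 0},
    {"gripper": 0,"delta_pos": [2.84,0.25,0],"roll": 0},
    {"gripper": 0,"delta_pos": [2.84,0.25,0],"roll": 0},
    {"gripper": 0,"delta_pos": [2.84,0.25,0],"roll": 0},
    {"gripper": 0,"delta_pos": [2.84,0.25,0],"roll": 0},
    {"gripper": 0,"delta_pos": [2.84,0.25,0],"roll": 0},
    {"gripper": 0,"delta_pos": [2.84,0.25,0],"roll": 0},
    {"gripper": 0,"delta_pos": [0,0,3.2],"roll": 0},
    {"gripper": 0,"delta_pos": [0,0,3.2],"roll": 0},
    {"gripper": 0,"delta_pos": [0,0,3.2],"roll": 0},
    {"gripper": 0,"delta_pos": [0,0,2.5],"roll": 0},
    {"gripper": 0,"delta_pos": [0,0,1.0],"roll": 0},
    {"gripper": 0,"delta_pos": [0,0,0.4],"roll": 0},
    {"gripper": 0,"delta_pos": [0,0,0],"roll": 0}
  ]
}}

```text
clock: 14.92
tool_pos: [0.5013, 0.4541, 0.0013]
orientation: [[-0.608, 0.794, 0.001], [0.794, 0.608, 0.001], [-0.0, 0.001, -1.0]]
wrist_force: [0.0, 0.6, -0.9]
width: 0.256
gripper_force: 91.1
```

Run:
```python
from h import *
go(0,(.5,.455,.0035))
```

```text
roll 37.4 q6 84.0 pos [0.5013 0.4541 0.0013] ang 37.4
(0.5, 0.455, 0.0035) -> [ 0.09 -0.13 -0.22]
```

{"name": "servo_tool", "arguments": {
  "commands": [
    {"gripper": 0.6,"delta_pos": [0,0,0],"roll": 0},
    {"gripper": 1,"delta_pos": [0,0,0],"roll": 0},
    {"gripper": 1,"delta_pos": [0,0,0],"roll": 0},
    {"gripper": 1,"delta_pos": [0,0,0],"roll": 0},
    {"gripper": 1,"delta_pos": [0,0,-3.5],"roll": 0},
    {"gripper": 1,"delta_pos": [0,0,-3.5],"roll": 0},
    {"gripper": 1,"delta_pos": [0,0,-3.5],"roll": 0},
    {"gripper": 1,"delta_pos": [0,0,-3.0],"roll": 5.7},
    {"gripper": 1,"delta_pos": [0,0,0],"roll": 5.7},
    {"gripper": 1,"delta_pos": [0,0,0],"roll": 5.7},
    {"gripper": 1,"delta_pos": [0,0,0],"roll": 5.8}
  ]
}}

```text
clock: 15.83
tool_pos: [0.5005, 0.4545, 0.1357]
orientation: [[-0.247, 0.969, 0.002], [0.969, 0.247, 0.001], [0.001, 0.002, -1.0]]
wrist_force: [0.5, -1.2, -0.0]
width: 1.003
gripper_force: 0.0
```

Run:
```python
from h import *
go(14.5,(.4224,.1752,.08),(.4224,.1752,-.020))
```

```text
roll -0.2 q6 107.0 pos [0.5005 0.4545 0.1357] ang 14.3
(0.4224, 0.1752, 0.08) -> [-25.08 -14.55   5.57]
(0.4224, 0.1752, -0.02) -> [ 0.  0. 10.]
```

{"name": "servo_tool", "arguments": {
  "commands": [
    {"gripper": 1,"delta_pos": [-3.13,-1.82,0.2],"roll": 0},
    {"gripper": 1,"delta_pos": [-3.13,-1.82,0.2],"roll": 0},
    {"gripper": 1,"delta_pos": [-3.13,-1.82,0.2],"roll": 0},
    {"gripper": 1,"delta_pos": [-3.13,-1.82,0.2],"roll": 0},
    {"gripper": 1,"delta_pos": [-3.13,-1.82,0.2],"roll": 0},
    {"gripper": 1,"delta_pos": [-3.13,-1.82,0.2],"roll": 0},
    {"gripper": 1,"delta_pos": [-3.13,-1.82,0.2],"roll": 0},
    {"gripper": 1,"delta_pos": [-3.13,-1.82,0.2],"roll": 0},
    {"gripper": 0.6,"delta_pos": [0,0,3.3],"roll": 0},
    {"gripper": 0.6,"delta_pos": [0,0,3.3],"roll": 0},
    {"gripper": 0.6,"delta_pos": [0,0,3.3],"roll": 0},
    {"gripper": 0.6,"delta_pos": [0,0,2.5],"roll": 0},
    {"gripper": 0.6,"delta_pos": [0,0,1.0],"roll": 0},
    {"gripper": 0.6,"delta_pos": [0,0,0.6],"roll": 0},
    {"gripper": 0.6,"delta_pos": [0,0,0],"roll": 0}
  ]
}}

```text
clock: 17.08
tool_pos: [0.4218, 0.1752, -0.0217]
orientation: [[-0.252, 0.968, -0.001], [0.968, 0.252, 0.0], [0.0, -0.001, -1.0]]
wrist_force: [0.4, 0.2, 0.7]
width: 0.598
gripper_force: 0.0
```

Run:
```python
from h import *
go(14.5,(.4224,.1752,-.020))
o=obs();print(o["wrist_force"],o["width"])
img,d=robot.read_camera("wrist");save("w3",img[120:400,120:520])
P=cloud("wrist",d,o);k=(img.max(-1)<45)&(d>0)&(abs(P[...,2])<.06)&(np.hypot(P[...,0]-.4224,P[...,1]-.1752)<.06)
print(np.percentile(P[k][:,2],[0,1,5,20,50]).round(4),k.sum())
```

```text
roll 0.1 q6 81.0 pos [ 0.4218  0.1752 -0.0217] ang 14.6
(0.4224, 0.1752, -0.02) -> [-0.01  0.06 -0.17]
[0.42430375 0.22364556 0.71950146] 0.5977615752739708
[0.0031 0.0053 0.0116 0.0238 0.0411] 3958
```

View pics/w3.png

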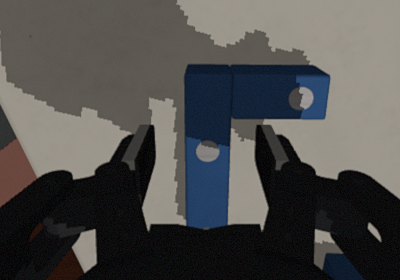

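{"name": "servo_tool", "arguments": {
  "commands": [
    {"gripper": 0.6,"delta_pos": [0,0,0.4],"roll": 0},
    {"gripper": 0,"delta_pos": [0,0,0],"roll": 0},
    {"gripper": 0,"delta_pos": [0,0,0],"roll": 0},
    {"gripper": 0,"delta_pos": [0,0,0],"roll": 0},
    {"gripper": 0,"delta_pos": [0,0,0],"roll": 0},
    {"gripper": 0,"delta_pos": [0,0,0],"roll": 0},
    {"gripper": 0,"delta_pos": [0,0,0],"roll": 0},
    {"gripper": 0,"delta_pos": [0,0,0],"roll": 0},
    {"gripper": 0,"delta_pos": [0,0,0],"roll": 0}
  ],
  "newtons": 80
}}

```text
clock: 17.88
tool_pos: [0.4229, 0.1753, -0.0245]
orientation: [[-0.252, 0.968, 0.002], [0.968, 0.252, 0.0], [-0.0, 0.002, -1.0]]
wrist_force: [-1.1, -0.0, 6.3]
width: 0.235
gripper_force: 79.4
```

Run:
```python
from h import *
z=tool()[0][2].round(4);p=tool()[0]
go(35,(p[0],p[1],z+.1),rl(-.001,.123,z+.1),rl(-.001,.123,z+.048))
```

```text
roll -20.4 q6 81.0 pos [ 0.4229  0.1753 -0.0245] ang 14.6
(np.float64(0.4228600560595923), np.float64(0.1753000983446762), np.float64(0.07550000000000001)) -> [  0.   0. -10.]
(np.float64(0.5266), np.float64(0.2892), np.float64(0.07550000000000001)) -> [ 3.38 15.03  0.  ]
(np.float64(0.5266), np.float64(0.2892), np.float64(0.0235)) -> [0.  0.  5.2]
```

{"name": "servo_tool", "arguments": {
  "commands": [
    {"gripper": 0,"delta_pos": [0,0,-2.5],"roll": 0},
    {"gripper": 0,"delta_pos": [0,0,-2.5],"roll": 0},
    {"gripper": 0,"delta_pos": [0,0,-2.5],"roll": -5.1},
    {"gripper": 0,"delta_pos": [0,0,-2.5],"roll": -5.1},
    {"gripper": 0,"delta_pos": [0,0,0],"roll": -5.1},
    {"gripper": 0,"delta_pos": [0,0,0],"roll": -5.1},
    {"gripper": 0,"delta_pos": [0.56,2.5,0],"roll": 0},
    {"gripper": 0,"delta_pos": [0.56,2.5,0],"roll": 0},
    {"gripper": 0,"delta_pos": [0.56,2.5,0],"roll": 0},
    {"gripper": 0,"delta_pos": [0.56,2.5,0],"roll": 0},
    {"gripper": 0,"delta_pos": [0.56,2.5,0],"roll": 0},
    {"gripper": 0,"delta_pos": [0.56,2.5,0],"roll": 0},
    {"gripper": 0,"delta_pos": [0,0,0],"roll": 0},
    {"gripper": 0,"delta_pos": [0,0,0],"roll": 0},
    {"gripper": 0,"delta_pos": [0,0,0],"roll": 0}
  ]
}}

```text
clock: 19.13
tool_pos: [0.5251, 0.2884, 0.0741]
orientation: [[-0.573, 0.819, -0.001], [0.819, 0.573, -0.0], [0.0, -0.001, -1.0]]
wrist_force: [0.3, 0.4, -1.0]
width: 0.232
gripper_force: 79.3
```

```bash
cat >> h.py <<'E'
def br(n="scene",zlo=None,zhi=None,o=None):
    "fit brackets; level from median top z"
    o=obs();img,d=robot.read_camera(n);P=cloud(n,d,o)
    for m in robot.masks_of(n,"bracket_a"):
        p=P[m["region"]&(d>0)];zt=np.percentile(p[:,2],85)
        f=fitL(p[abs(p[:,2]-zt)<.006,:2]);c=np.array(f[2:4])
        print(n,round(m["p"],2),np.round(m["bbox"]),"ztop",zt.round(4),"cost",round(f[0],2),"s",f[1],c.round(4),"ang",np.degrees(f[4]).round(1),"rail",((c-RC)@RX).round(4),((c-RC)@RY).round(4))
    return img
E
python3 - <<'E'
from h import *
save("b1",br("scene")); br("wrist")
go(35,rl(-.001,.123,.0755))
E
```

```text
scene 0.97 [259. 127. 305. 157.] ztop 0.1199 cost 0.01 s 1 [0.5291 0.2782] ang 126.0 rail -0.0053 0.1126
scene 0.95 [211. 198. 243. 242.] ztop 0.0221 cost 0.01 s -1 [0.3616 0.2929] ang 29.1 rail -0.134 0.2207
scene 0.64 [343. 211. 375. 258.] ztop 0.022 cost 0.01 s -1 [0.4968 0.0538] ang 11.5 rail -0.1605 -0.0527
wrist 0.59 [302. 186. 451. 350.] ztop 0.1235 cost 0.0 s 1 [0.5327 0.2792] ang 124.7 rail -0.0017 0.1113
wrist 0.59 [ 66.   1. 220. 102.] ztop 0.0249 cost 0.0 s -1 [0.3649 0.2946] ang 29.4 rail -0.1304 0.2202
roll -0.1 q6 71.0 pos [0.5254 0.2882 0.0748] ang 34.9
(np.float64(0.5266), np.float64(0.2892), 0.0755) -> [ 0.02  0.15 -0.07]
```

{"name": "servo_tool", "arguments": {
  "commands": [
    {"gripper": 0,"delta_pos": [0,0.1,2.5],"roll": 0},
    {"gripper": 0,"delta_pos": [0,0,2.0],"roll": 0},
    {"gripper": 0,"delta_pos": [0,0,0.7],"roll": 0},
    {"gripper": 0,"delta_pos": [0,0,0.2],"roll": 0},
    {"gripper": 0,"delta_pos": [0,0,0],"roll": 0},
    {"gripper": 0,"delta_pos": [0,0,0],"roll": 0},
    {"gripper": 0.35,"delta_pos": [0,0,0],"roll": 0},
    {"gripper": 0.5,"delta_pos": [0,0,0],"roll": 0},
    {"gripper": 0.6,"delta_pos": [0,0,0],"roll": 0},
    {"gripper": 0.7,"delta_pos": [0,0,0],"roll": 0},
    {"gripper": 0.8,"delta_pos": [0,0,-1],"roll": 0},
    {"gripper": 0.8,"delta_pos": [0,0,-3],"roll": 0},
    {"gripper": 0.8,"delta_pos": [0,0,-3],"roll": 0},
    {"gripper": 0.8,"delta_pos": [0,0,-3],"roll": 0},
    {"gripper": 0.8,"delta_pos": [0,0,-3],"roll": 0}
  ]
}}

```text
clock: 20.58
tool_pos: [0.5263, 0.2892, 0.1528]
orientation: [[-0.573, 0.819, 0.001], [0.819, 0.573, 0.0], [-0.0, 0.001, -1.0]]
wrist_force: [0.5, 0.3, -0.0]
width: 0.798
gripper_force: 0.0
```

Run:
```python
from h import *
br("wrist")
# right bracket: ey=11.6deg
c=np.array([.4975,.0552]);a=np.radians(11.6);ey=np.array([np.cos(a),np.sin(a)]);sx=np.array([-ey[1],ey[0]])
g=c+.039*ey+.042*sx;print("toe",g)
go(11.6,(*g.round(4),.1),(*g.round(4),-.0245))
# left: grip long leg
c=np.array([.3625,.2945]);a=np.radians(29.3);ey=np.array([np.cos(a),np.sin(a)]);sx=np.array([-ey[1],ey[0]])
g=c+.008*ey;print("left",g);go(119.3,(*g.round(4),.12))
```

```text
wrist 0.74 [132.  27. 244. 108.] ztop 0.0249 cost 0.0 s -1 [0.3647 0.2945] ang 29.5 rail -0.1306 0.2202
wrist 0.64 [313. 153. 390. 262.] ztop 0.0697 cost 0.0 s 1 [0.5342 0.2798] ang 124.7 rail -0.0002 0.1109
toe [0.52725816 0.1041842 ]
roll 23.4 q6 71.0 pos [0.5293 0.2901 0.1574] ang 35.0
(np.float64(0.5273), np.float64(0.1042), 0.1) -> [-18.17  -3.94   5.74]
(np.float64(0.5273), np.float64(0.1042), -0.0245) -> [ 0.    0.   12.45]
left [0.36947655 0.29841506]
roll -84.3 q6 71.0 pos [0.5293 0.2901 0.1574] ang 35.0
(np.float64(0.3695), np.float64(0.2984), 0.12) -> [13.53  8.55  3.74]
```

{"name": "servo_tool", "arguments": {
  "commands": [
    {"gripper": 0.6,"delta_pos": [0,0,0],"roll": 5.85},
    {"gripper": 0.6,"delta_pos": [0,0,0],"roll": 5.85},
    {"gripper": 0.6,"delta_pos": [0,0,0],"roll": 5.85},
    {"gripper": 0.6,"delta_pos": [0,0,0],"roll": 5.85},
    {"gripper": 0.6,"delta_pos": [-3.03,-0.66,0],"roll": 0},
    {"gripper": 0.6,"delta_pos": [-3.03,-0.66,0],"roll": 0},
    {"gripper": 0.6,"delta_pos": [-3.03,-0.66,0],"roll": 0},
    {"gripper": 0.6,"delta_pos": [-3.03,-0.66,0],"roll": 0},
    {"gripper": 0.6,"delta_pos": [-3.03,-0.66,0],"roll": 0},
    {"gripper": 0.6,"delta_pos": [-3.03,-0.66,0],"roll": 0},
    {"gripper": 0.6,"delta_pos": [0,0,3.5],"roll": 0},
    {"gripper": 0.6,"delta_pos": [0,0,3.5],"roll": 0},
    {"gripper": 0.6,"delta_pos": [0,0,3.5],"roll": 0},
    {"gripper": 0.6,"delta_pos": [0,0,3],"roll": 0},
    {"gripper": 0.6,"delta_pos": [0,0,0],"roll": 0}
  ]
}}

```text
clock: 21.93
tool_pos: [0.5195, 0.1033, 0.0093]
orientation: [[-0.2, 0.98, -0.009], [0.98, 0.2, 0.001], [0.002, -0.009, -1.0]]
wrist_force: [-1.3, 0.7, -0.8]
width: 0.603
gripper_force: 0.0
```

Run:
```python
from h import *
save("b2",br("wrist")[100:400,120:520])
go(11.6,(.5273,.1042,-.0245))
```

```text
wrist 0.56 [192. 214. 362. 322.] ztop 0.0245 cost 0.0 s -1 [0.4998 0.0554] ang 11.6 rail -0.1571 -0.0531
roll -0.0 q6 76.0 pos [0.5234 0.1033 0.0155] ang 11.6
(0.5273, 0.1042, -0.0245) -> [0.01 0.4  4.  ]
```

View pics/b2.png

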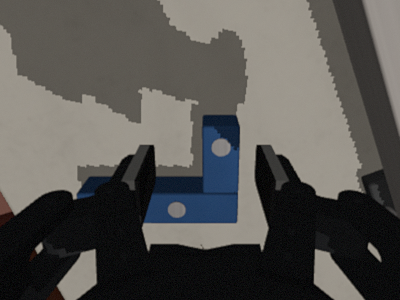

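{"name": "servo_tool", "arguments": {
  "commands": [
    {"gripper": 0.6,"delta_pos": [0,0.5,2.0],"roll": 0},
    {"gripper": 0.6,"delta_pos": [0,0,1.7],"roll": 0},
    {"gripper": 0,"delta_pos": [0,0,0.3],"roll": 0},
    {"gripper": 0,"delta_pos": [0,0,0],"roll": 0},
    {"gripper": 0,"delta_pos": [0,0,0],"roll": 0},
    {"gripper": 0,"delta_pos": [0,0,0],"roll": 0},
    {"gripper": 0,"delta_pos": [0,0,0],"roll": 0},
    {"gripper": 0,"delta_pos": [0,0,0],"roll": 0},
    {"gripper": 0,"delta_pos": [0,0,0],"roll": 0},
    {"gripper": 0,"delta_pos": [0,0,-1.0],"roll": 0},
    {"gripper": 0,"delta_pos": [0,0,-1.0],"roll": 0},
    {"gripper": 0,"delta_pos": [0,0,-1.0],"roll": 0},
    {"gripper": 0,"delta_pos": [0,0,-1.0],"roll": 0},
    {"gripper": 0,"delta_pos": [0,0,-1.5],"roll": 0},
    {"gripper": 0,"delta_pos": [0,0,-1.5],"roll": 0},
    {"gripper": 0,"delta_pos": [0,0,-1.5],"roll": 0},
    {"gripper": 0,"delta_pos": [0,0,0],"roll": 0},
    {"gripper": 0,"delta_pos": [0,0,0],"roll": 0}
  ],
  "newtons": 20
}}

```text
clock: 23.53
tool_pos: [0.53, 0.1042, 0.0616]
orientation: [[-0.201, 0.98, 0.002], [0.98, 0.201, -0.0], [-0.001, 0.002, -1.0]]
wrist_force: [0.3, 0.1, -1.3]
width: 0.25
gripper_force: 23.4
```

Run:
```python
from h import *
img,d=robot.read_camera("scene");P=cloud("scene",d);a=img[120:290,260:460].copy()
img,dw=robot.read_camera("wrist");b=img[90:400,120:520]
for m in robot.masks_of("wrist","bracket_a")[:2]:
    Q=cloud("wrist",dw)[m["region"]&(dw>0)];print(m["p"],np.percentile(Q,[1,50,99],axis=0).round(3))
a=cv2.resize(a,(400,340),interpolation=cv2.INTER_CUBIC)
save("fl1",np.hstack([a,cv2.resize(b,(400,340))]))
```

```text
0.79 [[0.547 0.233 0.046]
 [0.554 0.237 0.059]
 [0.569 0.244 0.069]]
0.71 [[0.45  0.05  0.087]
 [0.53  0.092 0.106]
 [0.546 0.118 0.108]]
```

View pics/fl1.png

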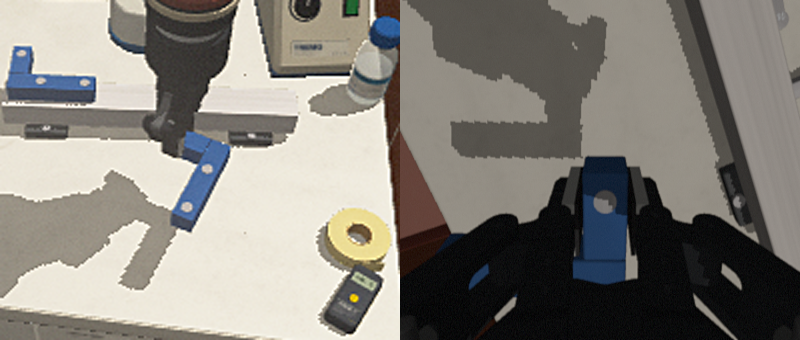

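The bracket doesn't swing under a 20 N grip. I'll lower it and try easing the grip through the opening command.

{"name": "servo_tool", "arguments": {
  "commands": [
    {"gripper": 0.2,"delta_pos": [0,0,1.5],"roll": 0},
    {"gripper": 0.2,"delta_pos": [0,0,1.2],"roll": 0},
    {"gripper": 0.22,"delta_pos": [0,0,0],"roll": 0},
    {"gripper": 0.22,"delta_pos": [0,0,0],"roll": 0},
    {"gripper": 0.23,"delta_pos": [0,0,0],"roll": 0},
    {"gripper": 0.23,"delta_pos": [0,0,0],"roll": 0}
  ]
}}

```text
clock: 24.18
tool_pos: [0.5294, 0.1042, 0.0339]
orientation: [[-0.201, 0.98, 0.001], [0.98, 0.201, 0.0], [-0.0, 0.001, -1.0]]
wrist_force: [0.2, -0.0, -0.7]
width: 0.252
gripper_force: 23.4
```

{"name": "servo_tool", "arguments": {
  "commands": [
    {"gripper": 0.24,"delta_pos": [0,0,0],"roll": 0},
    {"gripper": 0.24,"delta_pos": [0,0,0],"roll": 0}
  ]
}}

```text
clock: 24.35
tool_pos: [0.5295, 0.1042, 0.0339]
orientation: [[-0.201, 0.98, 0.001], [0.98, 0.201, 0.0], [-0.0, 0.001, -1.0]]
wrist_force: [-0.2, -0.2, -1.4]
width: 0.253
gripper_force: 23.4
```

{"name": "servo_tool", "arguments": {
  "commands": [
    {"gripper": 0.245,"delta_pos": [0,0,0],"roll": 0},
    {"gripper": 0.245,"delta_pos": [0,0,0],"roll": 0}
  ]
}}

```text
clock: 24.52
tool_pos: [0.5293, 0.1042, 0.0337]
orientation: [[-0.201, 0.98, 0.0], [0.98, 0.201, 0.0], [-0.0, 0.0, -1.0]]
wrist_force: [0.0, -0.1, -1.1]
width: 0.249
gripper_force: 23.4
```

```bash
cat >> h.py <<'E'
def held(n="wrist"):
    o=obs();img,d=robot.read_camera(n);P=cloud(n,d,o);c=np.array(o["tool_pos"])
    for m in robot.masks_of(n,"bracket_a"):
        p=P[m["region"]&(d>0)]
        if np.hypot(*(np.median(p,0)-c)[:2])<.07: print(n,round(m["p"],2),np.percentile(p,[1,50,99],axis=0).round(3).tolist())
    return img
E
python3 - <<'E'
from h import *
held("scene");held("wrist");print(obs()["tool_pos"])
E
```

```text
scene 0.73 [[0.447, 0.035, -0.002], [0.505, 0.056, 0.076], [0.573, 0.098, 0.081]]
wrist 0.81 [[0.451, 0.05, 0.061], [0.531, 0.092, 0.08], [0.546, 0.118, 0.114]]
[0.52908106 0.10418747 0.03344963]
```

Run:
```python
from h import *
go(125,(.529,.1042,.09),rl(-.017,-.05,.09),rl(-.017,-.05,.02))
```

```text
roll 66.6 q6 76.0 pos [0.5291 0.1042 0.0334] ang 11.6
(0.529, 0.1042, 0.09) -> [-0.01 -0.01 -5.66]
(np.float64(0.6128), np.float64(0.1383), 0.09) -> [8.82 2.01 0.  ]
(np.float64(0.6128), np.float64(0.1383), 0.02) -> [0. 0. 7.]
```

{"name": "servo_tool", "arguments": {
  "commands": [
    {"gripper": 0,"delta_pos": [0,0,0],"roll": 0},
    {"gripper": 0,"delta_pos": [0,0,-3],"roll": 0},
    {"gripper": 0,"delta_pos": [0,0,-3],"roll": 0},
    {"gripper": 0,"delta_pos": [0,0,0],"roll": 6.1},
    {"gripper": 0,"delta_pos": [0,0,0],"roll": 6.05},
    {"gripper": 0,"delta_pos": [0,0,0],"roll": 6.05},
    {"gripper": 0,"delta_pos": [0,0,0],"roll": 6.05},
    {"gripper": 0,"delta_pos": [0,0,0],"roll": 6.05},
    {"gripper": 0,"delta_pos": [0,0,0],"roll": 6.05},
    {"gripper": 0,"delta_pos": [0,0,0],"roll": 6.05},
    {"gripper": 0,"delta_pos": [0,0,0],"roll": 6.05},
    {"gripper": 0,"delta_pos": [0,0,0],"roll": 6.05},
    {"gripper": 0,"delta_pos": [0,0,0],"roll": 6.05},
    {"gripper": 0,"delta_pos": [0,0,0],"roll": 6.05},
    {"gripper": 0,"delta_pos": [2.2,0.5,0],"roll": 0},
    {"gripper": 0,"delta_pos": [2.2,0.5,0],"roll": 0},
    {"gripper": 0,"delta_pos": [2.2,0.5,0],"roll": 0},
    {"gripper": 0,"delta_pos": [2.2,0.5,0],"roll": 0},
    {"gripper": 0,"delta_pos": [0,0,0],"roll": 0}
  ],
  "newtons": 60
}}

```text
clock: 26.3
tool_pos: [0.6151, 0.1391, 0.0923]
orientation: [[0.819, 0.573, 0.0], [0.573, -0.819, 0.0], [0.001, -0.0, -1.0]]
wrist_force: [1.0, 0.7, -1.5]
width: 0.238
gripper_force: 60.5
```

Run:
```python
from h import *
br("scene");br("wrist")
go(125,rl(-.017,-.05,.09))
```

```text
scene 0.8 [320. 143. 365. 171.] ztop 0.1365 cost 0.0 s -1 [0.5545 0.1468] ang -56.2 rail -0.0599 -0.0096
scene 0.79 [210. 198. 243. 244.] ztop 0.022 cost 0.01 s -1 [0.3615 0.2929] ang 29.3 rail -0.1341 0.2208
scene 0.65 [262. 143. 308. 174.] ztop 0.0668 cost 0.03 s 1 [0.5312 0.2788] ang 124.8 rail -0.0032 0.1119
wrist 0.94 [  0. 256.  76. 363.] ztop 0.0247 cost 0.0 s -1 [0.3651 0.2946] ang 29.0 rail -0.1302 0.2201
wrist 0.89 [  0. 116. 179. 215.] ztop 0.0697 cost 0.0 s 1 [0.5347 0.28  ] ang -235.6 rail 0.0003 0.1109
wrist 0.8 [153. 232. 348. 353.] ztop 0.1397 cost 0.0 s -1 [0.5578 0.1481] ang -55.4 rail -0.0563 -0.0104
roll -0.0 q6 146.0 pos [0.6121 0.1381 0.0933] ang -55.0
(np.float64(0.6128), np.float64(0.1383), 0.09) -> [0.07 0.02 0.33]
```

{"name": "servo_tool", "arguments": {
  "commands": [
    {"gripper": 0,"delta_pos": [0,0,2.5],"roll": 0},
    {"gripper": 0,"delta_pos": [0,0,2.5],"roll": 0},
    {"gripper": 0,"delta_pos": [0,0,1.2],"roll": 0},
    {"gripper": 0,"delta_pos": [0,0,0.6],"roll": 0},
    {"gripper": 0,"delta_pos": [0,0,0],"roll": 0},
    {"gripper": 0,"delta_pos": [0,0,0],"roll": 0},
    {"gripper": 0.4,"delta_pos": [0,0,0],"roll": 0},
    {"gripper": 0.4,"delta_pos": [0,0,0],"roll": 0},
    {"gripper": 0.4,"delta_pos": [0,0,0],"roll": 0},
    {"gripper": 0.4,"delta_pos": [0,0,0],"roll": 0},
    {"gripper": 0.4,"delta_pos": [0,0,0],"roll": 0},
    {"gripper": 0.4,"delta_pos": [0,0,0],"roll": 0}
  ]
}}

```text
clock: 27.5
tool_pos: [0.6128, 0.1383, 0.0256]
orientation: [[0.819, 0.573, 0.0], [0.573, -0.819, 0.0], [0.0, 0.0, -1.0]]
wrist_force: [-0.6, -0.2, 1.0]
width: 0.398
gripper_force: 0.0
```

Run:
```python
from h import *
i=held("scene");a=i[120:270,250:450];j=held("wrist")[90:400,120:520]
save("fl2",np.hstack([cv2.resize(a,(400,300),interpolation=cv2.INTER_CUBIC),cv2.resize(j,(387,300))]))
```

```text
scene 0.72 [[0.511, 0.096, -0.002], [0.55, 0.136, 0.023], [0.574, 0.185, 0.068]]
wrist 0.95 [[0.531, 0.109, 0.004], [0.583, 0.128, 0.044], [0.597, 0.19, 0.07]]
```

View pics/fl2.png

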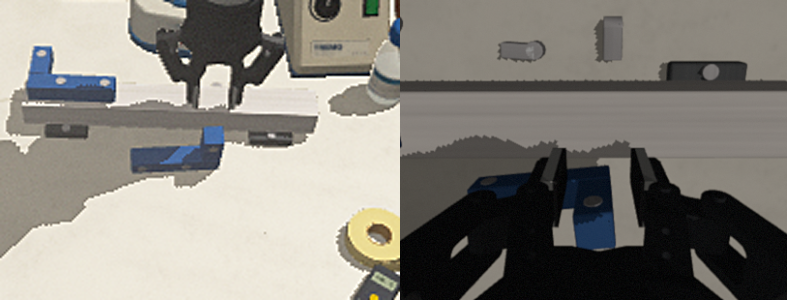

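Run:
```python
from h import *
o=obs()
for n in ["scene","wrist"]:
    img,d=robot.read_camera(n);P=cloud(n,d,o)
    for m in robot.masks_of(n,"bracket_a"):
        p=P[m["region"]&(d>0)];x=(p[:,:2]-RC)@RX;y=(p[:,:2]-RC)@RY
        if abs(np.median(y))<.07 and np.median(x)<-.01:
            for lo,hi in [(.002,.02),(.02,.03),(.03,.045),(.045,.06),(.06,.075)]:
                k=(p[:,2]>lo)&(p[:,2]<hi)
                if k.sum()>3: print(n,lo,k.sum(),"x",np.percentile(x[k],[5,50,95]).round(3),"y",np.percentile(y[k],[5,50,95]).round(3))
```

```text
scene 0.002 236 x [-0.08  -0.074 -0.058] y [-0.055 -0.009  0.037]
scene 0.02 279 x [-0.077 -0.068 -0.056] y [-0.047 -0.002  0.036]
scene 0.03 51 x [-0.074 -0.072 -0.023] y [-0.058 -0.048 -0.037]
scene 0.045 46 x [-0.076 -0.073 -0.057] y [-0.058 -0.046 -0.036]
scene 0.06 97 x [-0.075 -0.065 -0.053] y [-0.057 -0.048 -0.037]
wrist 0.002 968 x [-0.054 -0.051 -0.045] y [-0.054  0.005  0.036]
wrist 0.02 987 x [-0.065 -0.052 -0.045] y [-0.053 -0.029  0.032]
wrist 0.03 420 x [-0.046 -0.044 -0.043] y [-0.057 -0.047 -0.037]
wrist 0.045 528 x [-0.045 -0.043 -0.042] y [-0.056 -0.047 -0.037]
wrist 0.06 1704 x [-0.061 -0.049 -0.042] y [-0.057 -0.048 -0.038]
```

The bracket now stands upright (toe top at z ≈ 66 mm, rail x ≈ -0.06). I'll push its top toward the robot with shut fingers.

{"name": "servo_tool", "arguments": {
  "commands": [
    {"gripper": 0,"delta_pos": [0,-0.2,-0.3],"roll": 0},
    {"gripper": 0,"delta_pos": [0,0,0],"roll": 0},
    {"gripper": 0,"delta_pos": [0,0,0],"roll": 0},
    {"gripper": 0,"delta_pos": [0,0,0],"roll": 0},
    {"gripper": 0,"delta_pos": [0,0,0.5],"roll": 0},
    {"gripper": 0,"delta_pos": [-1.0,0,0],"roll": 0},
    {"gripper": 0,"delta_pos": [-1.0,0,0],"roll": 0},
    {"gripper": 0,"delta_pos": [-0.7,0,0],"roll": 0},
    {"gripper": 0,"delta_pos": [-0.7,0,0],"roll": 0},
    {"gripper": 0,"delta_pos": [-0.7,0,0],"roll": 0},
    {"gripper": 0,"delta_pos": [-0.7,0,0],"roll": 0},
    {"gripper": 0,"delta_pos": [-0.7,0,0],"roll": 0},
    {"gripper": 0,"delta_pos": [-0.7,0,0],"roll": 0},
    {"gripper": 0,"delta_pos": [-0.7,0,0],"roll": 0},
    {"gripper": 0,"delta_pos": [0,0,0],"roll": 0},
    {"gripper": 0,"delta_pos": [0,0,0],"roll": 0},
    {"gripper": 0.6,"delta_pos": [0,0,-3],"roll": 0},
    {"gripper": 0.6,"delta_pos": [0,0,-3],"roll": 0},
    {"gripper": 0.6,"delta_pos": [0,0,-3],"roll": 0},
    {"gripper": 0.6,"delta_pos": [0,0,-3],"roll": 0}
  ]
}}

```text
clock: 29.57
tool_pos: [0.555, 0.1005, 0.1448]
orientation: [[0.819, 0.573, 0.0], [0.573, -0.819, 0.0], [0.0, -0.0, -1.0]]
wrist_force: [0.5, 0.3, 0.6]
width: 0.565
gripper_force: 0.0
```

Run:
```python
from h import *
br("scene");br("wrist");go(35)
```

```text
scene 0.81 [263. 143. 307. 173.] ztop 0.0669 cost 0.04 s 1 [0.5309 0.2782] ang 124.5 rail -0.0038 0.1116
scene 0.73 [211. 199. 243. 244.] ztop 0.0221 cost 0.01 s -1 [0.3614 0.2932] ang 29.4 rail -0.134 0.221
scene 0.68 [319. 202. 366. 231.] ztop 0.0219 cost 0.02 s 1 [0.5325 0.1302] ang -48.9 rail -0.0874 -0.0106
wrist 0.87 [ 47.  25. 199. 119.] ztop 0.0697 cost 0.0 s 1 [0.5344 0.2799] ang 124.5 rail 0.0001 0.111
wrist 0.71 [ 13. 181.  99. 274.] ztop 0.0248 cost 0.0 s -1 [0.3652 0.2942] ang 29.6 rail -0.1304 0.2197
wrist 0.55 [235. 172. 338. 235.] ztop 0.0249 cost 0.0 s 1 [0.5353 0.1314] ang -49.6 rail -0.0844 -0.0112
wrist 0.44 [169.  31. 192.  70.] ztop 0.0139 cost 0.0 s 1 [0.6092 0.2856] ang -184.7 rail 0.0646 0.0727
roll 90.0 q6 142.0 pos [0.5559 0.1004 0.1443] ang -55.0
```

Run:
```python
from h import *
go(40.7,(.5405,.1232,.1443),(.5405,.1232,-.0245))
p,R,a=tool();d=(np.array([.5405,.1232])-p[:2])*100;t=np.radians(a);y=np.array([np.cos(t),np.sin(t)]);x=np.array([-y[1],y[0]]);print("now-frame",d@x*-1,d@y, R[:2,0])
```

```text
roll 84.3 q6 142.0 pos [0.5559 0.1004 0.1443] ang -55.0
(0.5405, 0.1232, 0.1443) -> [-2.73 -0.32 -0.  ]
(0.5405, 0.1232, -0.0245) -> [ 0.    0.   16.88]
now-frame -0.043267571743593206 -2.749517361241853 [0.81932059 0.57333285]
```

{"name": "servo_tool", "arguments": {
  "commands": [
    {"gripper": 0.6,"delta_pos": [0,-2.75,0],"roll": -6.84},
    {"gripper": 0.6,"delta_pos": [0,0,0],"roll": -6.84},
    {"gripper": 0.6,"delta_pos": [0,0,0],"roll": -6.84},
    {"gripper": 0.6,"delta_pos": [0,0,0],"roll": -6.84},
    {"gripper": 0.6,"delta_pos": [0,0,0],"roll": -6.84},
    {"gripper": 0.6,"delta_pos": [0,0,0],"roll": -6.84},
    {"gripper": 0.6,"delta_pos": [0,0,0],"roll": -6.84},
    {"gripper": 0.6,"delta_pos": [0,0,0],"roll": -6.84},
    {"gripper": 0.6,"delta_pos": [0,0,0],"roll": -6.84},
    {"gripper": 0.6,"delta_pos": [0,0,0],"roll": -6.84},
    {"gripper": 0.6,"delta_pos": [0,0,0],"roll": -6.84},
    {"gripper": 0.6,"delta_pos": [0,0,0],"roll": -6.84},
    {"gripper": 0.6,"delta_pos": [0,0,0],"roll": -6.84},
    {"gripper": 0.6,"delta_pos": [0,0,0],"roll": -6.84},
    {"gripper": 0.6,"delta_pos": [0,0,3.5],"roll": 0},
    {"gripper": 0.6,"delta_pos": [0,0,3.5],"roll": 0},
    {"gripper": 0.6,"delta_pos": [0,0,3.5],"roll": 0},
    {"gripper": 0.6,"delta_pos": [0,0,0],"roll": 0},
    {"gripper": 0.6,"delta_pos": [0,0,0],"roll": 0}
  ]
}}

```text
clock: 31.35
tool_pos: [0.5366, 0.123, 0.036]
orientation: [[-0.653, 0.758, -0.006], [0.758, 0.653, 0.0], [0.004, -0.004, -1.0]]
wrist_force: [-0.3, -0.3, 0.4]
width: 0.601
gripper_force: 0.0
```

Run:
```python
from h import *
go(40.7,(.5405,.1232,-.0245))
```

```text
roll 0.0 q6 49.0 pos [0.5366 0.123  0.036 ] ang 40.7
(0.5405, 0.1232, -0.0245) -> [-0.24  0.31  6.05]
```

{"name": "servo_tool", "arguments": {
  "commands": [
    {"gripper": 0.6,"delta_pos": [-0.1,0.1,3],"roll": 0},
    {"gripper": 0.6,"delta_pos": [0,0,2.3],"roll": 0},
    {"gripper": 0.6,"delta_pos": [0,0,0.6],"roll": 0},
    {"gripper": 0,"delta_pos": [0,0,0],"roll": 0},
    {"gripper": 0,"delta_pos": [0,0,0],"roll": 0},
    {"gripper": 0,"delta_pos": [0,0,0],"roll": 0},
    {"gripper": 0,"delta_pos": [0,0,0],"roll": 0},
    {"gripper": 0,"delta_pos": [0,0,0],"roll": 0},
    {"gripper": 0,"delta_pos": [0,0,0],"roll": 0},
    {"gripper": 0,"delta_pos": [0,0,-2.5],"roll": 0},
    {"gripper": 0,"delta_pos": [0,0,-2.5],"roll": 0},
    {"gripper": 0,"delta_pos": [0,0,-2.5],"roll": 0},
    {"gripper": 0,"delta_pos": [0,0,-2.5],"roll": 0},
    {"gripper": 0,"delta_pos": [0,0,-1],"roll": 0}
  ],
  "newtons": 80
}}

```text
clock: 32.52
tool_pos: [0.543, 0.1228, 0.0946]
orientation: [[-0.653, 0.758, 0.006], [0.758, 0.653, -0.0], [-0.004, 0.005, -1.0]]
wrist_force: [0.4, 0.0, -1.0]
width: 0.231
gripper_force: 78.8
```

{"name": "servo_tool", "arguments": {
  "commands": [
    {"gripper": 0,"delta_pos": [0,0,0],"roll": -6.7},
    {"gripper": 0,"delta_pos": [0,0,0],"roll": -6.7},
    {"gripper": 0,"delta_pos": [0,0,0],"roll": -6.7},
    {"gripper": 0,"delta_pos": [0,0,0],"roll": -6.7},
    {"gripper": 0,"delta_pos": [0,0,0],"roll": -6.7},
    {"gripper": 0,"delta_pos": [0,0,0],"roll": -6.7},
    {"gripper": 0,"delta_pos": [0,0,0],"roll": -6.7},
    {"gripper": 0,"delta_pos": [0,0,0],"roll": -6.7},
    {"gripper": 0,"delta_pos": [0,0,0],"roll": -6.7},
    {"gripper": 0,"delta_pos": [0,0,0],"roll": -6.7},
    {"gripper": 0,"delta_pos": [0,0,0],"roll": -6.7},
    {"gripper": 0,"delta_pos": [0,0,0],"roll": -6.7},
    {"gripper": 0,"delta_pos": [0,0,0],"roll": -6.7}
  ]
}}

```text
clock: 33.6
tool_pos: [0.5407, 0.1228, 0.0895]
orientation: [[-0.786, -0.618, 0.0], [-0.618, 0.786, 0.0], [-0.0, -0.0, -1.0]]
wrist_force: [-0.1, -1.2, -2.0]
width: 0.23
gripper_force: 78.8
```

{"name": "servo_tool", "arguments": {
  "commands": [
    {"gripper": 0,"delta_pos": [0,0,0],"roll": -6.7},
    {"gripper": 0,"delta_pos": [0,0,0],"roll": -6.7},
    {"gripper": 0,"delta_pos": [0,0,0],"roll": -6.7},
    {"gripper": 0,"delta_pos": [0,0,0],"roll": -6.7},
    {"gripper": 0,"delta_pos": [0,0,0],"roll": -6.7},
    {"gripper": 0,"delta_pos": [0,0,0],"roll": -6.7},
    {"gripper": 0,"delta_pos": [0,0,0],"roll": -6.7},
    {"gripper": 0,"delta_pos": [0,0,0],"roll": -6.7},
    {"gripper": 0,"delta_pos": [0,0,0],"roll": -6.7},
    {"gripper": 0,"delta_pos": [0,0,0],"roll": -6.7},
    {"gripper": 0,"delta_pos": [0,0,0],"roll": -6.7},
    {"gripper": 0,"delta_pos": [0,0,0],"roll": -6.7},
    {"gripper": 0,"delta_pos": [0,0,0],"roll": -6.7},
    {"gripper": 0,"delta_pos": [0,0,0],"roll": 0},
    {"gripper": 0,"delta_pos": [0,0,0],"roll": 0}
  ]
}}

```text
clock: 34.85
tool_pos: [0.5406, 0.1227, 0.0894]
orientation: [[0.57, -0.822, 0.0], [-0.822, -0.57, 0.0], [0.0, -0.0, -1.0]]
wrist_force: [-0.2, -0.2, -1.8]
width: 0.227
gripper_force: 78.8
```

Run:
```python
from h import *
br("scene");br("wrist")
go(35,rl(-.002,-.103,.09),rl(-.002,-.103,.0225))
```

```text
scene 0.88 [211. 197. 245. 238.] ztop 0.0221 cost 0.02 s -1 [0.3616 0.293 ] ang 30.1 rail -0.134 0.2207
scene 0.83 [328. 155. 380. 184.] ztop 0.129 cost 0.0 s 1 [0.5435 0.1137] ang -236.2 rail -0.0879 -0.0304
scene 0.65 [264. 143. 310. 172.] ztop 0.0667 cost 0.05 s 1 [0.5314 0.2781] ang -235.9 rail -0.0034 0.1112
scene 0.16 [208. 138. 245. 159.] ztop 0.0465 cost 0.19 s 1 [0.4915 0.4631] ang -49.8 rail 0.07 0.2856
wrist 0.73 [225. 142. 352. 331.] ztop 0.1319 cost 0.0 s 1 [0.5478 0.1151] ang -235.5 rail -0.0835 -0.0317
wrist 0.64 [202. 333. 237. 391.] ztop 0.0696 cost 0.0 s 1 [0.5771 0.2578] ang -187.5 rail 0.0224 0.0683
roll -0.2 q6 -126.0 pos [0.5406 0.1228 0.0894] ang -145.2
(np.float64(0.6554), np.float64(0.1035), 0.09) -> [ 8.16 -8.3  -0.06]
(np.float64(0.6554), np.float64(0.1035), 0.0225) -> [0.   0.   6.75]
```

{"name": "servo_tool", "arguments": {
  "commands": [
    {"gripper": 0,"delta_pos": [2.05,-2.09,0],"roll": 0},
    {"gripper": 0,"delta_pos": [2.05,-2.09,0],"roll": 0},
    {"gripper": 0,"delta_pos": [2.05,-2.09,0],"roll": 0},
    {"gripper": 0,"delta_pos": [2.05,-2.09,0],"roll": 0},
    {"gripper": 0,"delta_pos": [0,0,0],"roll": 0},
    {"gripper": 0,"delta_pos": [0,0,2.5],"roll": 0},
    {"gripper": 0,"delta_pos": [0,0,2.5],"roll": 0},
    {"gripper": 0,"delta_pos": [0,0,0.9],"roll": 0},
    {"gripper": 0,"delta_pos": [0,0,0.4],"roll": 0},
    {"gripper": 0,"delta_pos": [0,0,0],"roll": 0},
    {"gripper": 0,"delta_pos": [0,0,0],"roll": 0},
    {"gripper": 0.35,"delta_pos": [0,0,0],"roll": 0},
    {"gripper": 0.5,"delta_pos": [0,0,0],"roll": 0},
    {"gripper": 0.6,"delta_pos": [0,0,0],"roll": 0},
    {"gripper": 0.7,"delta_pos": [0,0,0],"roll": 0},
    {"gripper": 0.7,"delta_pos": [0,0,-1],"roll": 0},
    {"gripper": 0.7,"delta_pos": [0,0,-3],"roll": 0},
    {"gripper": 0.7,"delta_pos": [0,0,-3],"roll": 0},
    {"gripper": 0.7,"delta_pos": [0,0,-3],"roll": 0},
    {"gripper": 0.7,"delta_pos": [0,0,-3],"roll": 0}
  ]
}}

```text
clock: 36.72
tool_pos: [0.6559, 0.1034, 0.1588]
orientation: [[0.573, -0.82, 0.001], [-0.82, -0.573, 0.0], [0.0, -0.001, -1.0]]
wrist_force: [-0.5, -0.5, -0.3]
width: 0.696
gripper_force: 0.0
```

Run:
```python
from h import *
br("scene");br("wrist")
go(119.3,(.372,.2985,.13))
```

```text
scene 0.79 [211. 196. 242. 243.] ztop 0.022 cost 0.0 s -1 [0.3615 0.2928] ang 29.2 rail -0.1341 0.2206
scene 0.67 [367. 148. 406. 172.] ztop 0.0667 cost 0.04 s 1 [0.6593 0.0936] ang 125.8 rail -0.0045 -0.1133
scene 0.6 [265. 144. 308. 172.] ztop 0.0668 cost 0.02 s 1 [0.5304 0.279 ] ang 123.7 rail -0.0037 0.1125
wrist 0.95 [269. 131. 341. 238.] ztop 0.0698 cost 0.0 s 1 [0.6631 0.0959] ang 124.5 rail -0.0001 -0.1136
wrist 0.69 [316. 332. 341. 352.] ztop 0.0691 cost 0.0 s 1 [0.6032 0.2309] ang -180.0 rail 0.0283 0.0314
roll -84.4 q6 -127.0 pos [0.657  0.1034 0.1582] ang -145.1
(0.372, 0.2985, 0.13) -> [-15.3  -30.96   2.82]
```

{"name": "servo_tool", "arguments": {
  "commands": [
    {"gripper": 0.6,"delta_pos": [0,0,0],"roll": 6.83},
    {"gripper": 0.6,"delta_pos": [0,0,0],"roll": 6.83},
    {"gripper": 0.6,"delta_pos": [0,0,0],"roll": 6.83},
    {"gripper": 0.6,"delta_pos": [0,0,0],"roll": 6.83},
    {"gripper": 0.6,"delta_pos": [0,0,0],"roll": 6.83},
    {"gripper": 0.6,"delta_pos": [0,0,0],"roll": 6.83},
    {"gripper": 0.6,"delta_pos": [0,0,0],"roll": 6.83},
    {"gripper": 0.6,"delta_pos": [0,0,0],"roll": 6.83},
    {"gripper": 0.6,"delta_pos": [0,0,0],"roll": 6.83},
    {"gripper": 0.6,"delta_pos": [0,0,0],"roll": 6.83},
    {"gripper": 0.6,"delta_pos": [0,0,0],"roll": 6.83},
    {"gripper": 0.6,"delta_pos": [0,0,0],"roll": 6.83},
    {"gripper": 0.6,"delta_pos": [0,0,0],"roll": 6.83},
    {"gripper": 0.6,"delta_pos": [0,0,0],"roll": 6.83}
  ]
}}

```text
clock: 38.08
tool_pos: [0.6552, 0.1034, 0.1548]
orientation: [[-0.875, -0.484, -0.003], [-0.484, 0.875, 0.0], [0.002, 0.001, -1.0]]
wrist_force: [-0.4, -0.0, 0.2]
width: 0.597
gripper_force: 0.0
```

{"name": "servo_tool", "arguments": {
  "commands": [
    {"gripper": 0.6,"delta_pos": [1.55,3.1,0],"roll": 0},
    {"gripper": 0.6,"delta_pos": [1.55,3.1,0],"roll": 0},
    {"gripper": 0.6,"delta_pos": [1.55,3.1,0],"roll": 0},
    {"gripper": 0.6,"delta_pos": [1.55,3.1,0],"roll": 0},
    {"gripper": 0.6,"delta_pos": [1.55,3.1,0],"roll": 0},
    {"gripper": 0.6,"delta_pos": [1.55,3.1,0],"roll": 0},
    {"gripper": 0.6,"delta_pos": [1.55,3.1,0],"roll": 0},
    {"gripper": 0.6,"delta_pos": [1.55,3.1,0],"roll": 0},
    {"gripper": 0.6,"delta_pos": [1.55,3.1,0],"roll": 0},
    {"gripper": 0.6,"delta_pos": [1.55,3.1,0],"roll": 0},
    {"gripper": 0.6,"delta_pos": [0,0,3],"roll": 0},
    {"gripper": 0.6,"delta_pos": [0,0,3],"roll": 0},
    {"gripper": 0.6,"delta_pos": [0,0,0],"roll": 0},
    {"gripper": 0.6,"delta_pos": [0,0,0],"roll": 0}
  ]
}}

```text
clock: 39.25
tool_pos: [0.3673, 0.2971, 0.0947]
orientation: [[-0.872, -0.49, -0.004], [-0.49, 0.872, -0.002], [0.004, 0.001, -1.0]]
wrist_force: [-0.3, 0.4, 0.3]
width: 0.604
gripper_force: 0.0
```

Run:
```python
from h import *
br("wrist")
go(119.3,(.3703,.2977,-.0245))
```

```text
wrist 0.84 [311. 137. 384. 253.] ztop 0.0246 cost 0.0 s -1 [0.365  0.2943] ang 30.0 rail -0.1304 0.2199
wrist 0.68 [178. 342. 271. 391.] ztop 0.0692 cost 0.0 s 1 [0.5712 0.2709] ang -182.0 rail 0.025 0.0824
wrist 0.62 [  0. 362.  39. 400.] ztop 0.0667 cost 0.0 s 1 [0.6536 0.1373] ang -167.9 rail 0.0159 -0.0742
roll -0.0 q6 -6.0 pos [0.3697 0.2977 0.0975] ang 119.3
(0.3703, 0.2977, -0.0245) -> [-0.05 -0.03 12.2 ]
```

{"name": "servo_tool", "arguments": {
  "commands": [
    {"gripper": 0.6,"delta_pos": [0,0,3.5],"roll": 0},
    {"gripper": 0.6,"delta_pos": [0,0,3.5],"roll": 0},
    {"gripper": 0.6,"delta_pos": [0,0,3.5],"roll": 0},
    {"gripper": 0.6,"delta_pos": [0,0,1.5],"roll": 0},
    {"gripper": 0.6,"delta_pos": [0,0,0],"roll": 0},
    {"gripper": 0,"delta_pos": [0,0,0],"roll": 0},
    {"gripper": 0,"delta_pos": [0,0,0],"roll": 0},
    {"gripper": 0,"delta_pos": [0,0,0],"roll": 0},
    {"gripper": 0,"delta_pos": [0,0,0],"roll": 0},
    {"gripper": 0,"delta_pos": [0,0,0],"roll": 0},
    {"gripper": 0,"delta_pos": [0,0,0],"roll": 0},
    {"gripper": 0,"delta_pos": [0,0,0],"roll": 0},
    {"gripper": 0,"delta_pos": [0,0,-2.5],"roll": 0},
    {"gripper": 0,"delta_pos": [0,0,-2.5],"roll": 0},
    {"gripper": 0,"delta_pos": [0,0,-2.5],"roll": 0},
    {"gripper": 0,"delta_pos": [0,0,-2.5],"roll": 0}
  ],
  "newtons": 80
}}

```text
clock: 40.68
tool_pos: [0.3699, 0.2981, 0.0795]
orientation: [[-0.872, -0.49, 0.002], [-0.49, 0.872, 0.001], [-0.003, -0.0, -1.0]]
wrist_force: [0.6, 0.3, -1.9]
width: 0.232
gripper_force: 79.0
```

{"name": "servo_tool", "arguments": {
  "commands": [
    {"gripper": 0,"delta_pos": [0,0,0],"roll": 7.02},
    {"gripper": 0,"delta_pos": [0,0,0],"roll": 7.02},
    {"gripper": 0,"delta_pos": [0,0,0],"roll": 7.02},
    {"gripper": 0,"delta_pos": [0,0,0],"roll": 7.02},
    {"gripper": 0,"delta_pos": [0,0,0],"roll": 7.02},
    {"gripper": 0,"delta_pos": [0,0,0],"roll": 7.02},
    {"gripper": 0,"delta_pos": [0,0,0],"roll": 7.02},
    {"gripper": 0,"delta_pos": [0,0,0],"roll": 7.02},
    {"gripper": 0,"delta_pos": [0,0,0],"roll": 7.02},
    {"gripper": 0,"delta_pos": [0,0,0],"roll": 7.02},
    {"gripper": 0,"delta_pos": [0,0,0],"roll": 7.02},
    {"gripper": 0,"delta_pos": [0,0,0],"roll": 7.02}
  ]
}}

```text
clock: 41.68
tool_pos: [0.3701, 0.2982, 0.0784]
orientation: [[-0.57, 0.822, 0.002], [0.822, 0.57, 0.001], [-0.0, 0.003, -1.0]]
wrist_force: [0.0, 0.1, -1.8]
width: 0.232
gripper_force: 79.1
```

Run:
```python
from h import *
held("scene")
go(35,rl(-.15,.0,.072),rl(-.15,.0,-.023))
```

```text
scene 0.96 [[0.328, 0.259, 0.1], [0.381, 0.288, 0.119], [0.433, 0.344, 0.122]]
roll -0.1 q6 78.0 pos [0.3701 0.2982 0.0782] ang 34.9
(np.float64(0.4752), np.float64(0.103), 0.072) -> [-22.02  -2.58   0.62]
(np.float64(0.4752), np.float64(0.103), -0.023) -> [0.  0.  9.5]
```

{"name": "servo_tool", "arguments": {
  "commands": [
    {"gripper": 0,"delta_pos": [-3.15,-0.37,0],"roll": 0},
    {"gripper": 0,"delta_pos": [-3.15,-0.37,0],"roll": 0},
    {"gripper": 0,"delta_pos": [-3.15,-0.37,0],"roll": 0},
    {"gripper": 0,"delta_pos": [-3.15,-0.37,0],"roll": 0},
    {"gripper": 0,"delta_pos": [-3.15,-0.37,0],"roll": 0},
    {"gripper": 0,"delta_pos": [-3.15,-0.37,0],"roll": 0},
    {"gripper": 0,"delta_pos": [-3.15,-0.37,0],"roll": 0},
    {"gripper": 0,"delta_pos": [0,0,3.2],"roll": 0},
    {"gripper": 0,"delta_pos": [0,0,3.2],"roll": 0},
    {"gripper": 0,"delta_pos": [0,0,2.7],"roll": 0},
    {"gripper": 0,"delta_pos": [0,0,0.7],"roll": 0},
    {"gripper": 0,"delta_pos": [0,0,0.2],"roll": 0},
    {"gripper": 0.6,"delta_pos": [0,0,0],"roll": 0},
    {"gripper": 0.6,"delta_pos": [0,0,0],"roll": 0},
    {"gripper": 0.6,"delta_pos": [0,0,0],"roll": 0},
    {"gripper": 0.6,"delta_pos": [0,0,-3],"roll": 0},
    {"gripper": 0.6,"delta_pos": [0,0,-3],"roll": 0},
    {"gripper": 0.6,"delta_pos": [0,0,-3],"roll": 0}
  ]
}}

```text
clock: 43.28
tool_pos: [0.4744, 0.1026, 0.0679]
orientation: [[-0.576, 0.817, -0.0], [0.817, 0.576, 0.0], [0.0, -0.0, -1.0]]
wrist_force: [0.5, 0.2, 0.1]
width: 0.602
gripper_force: 0.0
```

{"name": "servo_tool", "arguments": {
  "commands": [
    {"gripper": 0.6,"delta_pos": [0,0,0],"roll": 7},
    {"gripper": 0.6,"delta_pos": [0,0,0],"roll": 7},
    {"gripper": 0.6,"delta_pos": [0,0,0],"roll": 7},
    {"gripper": 0.6,"delta_pos": [0,0,0],"roll": 7},
    {"gripper": 0.6,"delta_pos": [0,0,0],"roll": 7},
    {"gripper": 0.6,"delta_pos": [0,0,0],"roll": 7},
    {"gripper": 0.6,"delta_pos": [0,0,0],"roll": 7},
    {"gripper": 0.6,"delta_pos": [0,0,0],"roll": 7},
    {"gripper": 0.6,"delta_pos": [0,0,0],"roll": 7},
    {"gripper": 0.6,"delta_pos": [0,0,0],"roll": 7},
    {"gripper": 0.6,"delta_pos": [0,0,0],"roll": 7},
    {"gripper": 0.6,"delta_pos": [0,0,0],"roll": 7},
    {"gripper": 0.6,"delta_pos": [0,0,0],"roll": 6},
    {"gripper": 0.6,"delta_pos": [0,0,0],"roll": 0}
  ]
}}

```text
clock: 44.45
tool_pos: [0.475, 0.1025, 0.0671]
orientation: [[0.82, 0.572, 0.001], [0.572, -0.82, 0.0], [0.001, 0.0, -1.0]]
wrist_force: [0.0, 0.1, 0.3]
width: 0.599
gripper_force: 0.0
```

```bash
cat >> h.py <<'E'
def toe(c,a,s,x=.042,y=.039):
    a=np.radians(a);ey=np.array([np.cos(a),np.sin(a)]);ex=np.array([ey[1],-ey[0]])*s
    return tuple((np.array(c)+y*ey+x*ex).round(4))
E
python3 - <<'E'
from h import *
o=obs()
for n in ("scene","wrist"):
    img,d=robot.read_camera(n);P=cloud(n,d,o)
    for m in robot.masks_of(n,"bracket_a"):
        p=P[m["region"]&(d>0)];k=abs(p[:,2]-.0225)<.006
        if k.sum()<.4*len(p): continue
        f=fitL(p[k,:2]);print(n,f);a=np.degrees(f[4]);t=toe(f[2:4],a,f[1]);go(a,(*t,.05),(*t,-.0245))
E
```

```text
scene (np.float64(0.008721505304293702), -1, np.float64(0.4668851693522442), np.float64(0.10918647789876099), np.float64(-0.9672775697537697))
roll 0.8 q6 141.0 pos [0.4749 0.1025 0.0669] ang -54.7
(np.float64(0.5236), np.float64(0.1009), 0.05) -> [3.92 2.89 1.69]
(np.float64(0.5236), np.float64(0.1009), -0.0245) -> [0.   0.   7.45]
wrist (np.float64(2.4580943050953753e-06), -1, np.float64(0.47076631977596206), np.float64(0.11020873767946113), np.float64(-0.9650257862069834))
roll 0.6 q6 141.0 pos [0.4748 0.1025 0.0667] ang -54.7
(np.float64(0.5275), np.float64(0.1021), 0.05) -> [4.31 3.03 1.67]
(np.float64(0.5275), np.float64(0.1021), -0.0245) -> [0.   0.   7.45]
```

{"name": "servo_tool", "arguments": {
  "commands": [
    {"gripper": 0.6,"delta_pos": [2.05,1.48,0],"roll": 0.6},
    {"gripper": 0.6,"delta_pos": [2.05,1.48,0],"roll": 0},
    {"gripper": 0.6,"delta_pos": [0,0,0],"roll": 0},
    {"gripper": 0.6,"delta_pos": [0,0,3.2],"roll": 0},
    {"gripper": 0.6,"delta_pos": [0,0,3.2],"roll": 0},
    {"gripper": 0.6,"delta_pos": [0,0,2.5],"roll": 0},
    {"gripper": 0.6,"delta_pos": [0,0,0.2],"roll": 0},
    {"gripper": 0,"delta_pos": [0,0,0],"roll": 0},
    {"gripper": 0,"delta_pos": [0,0,0],"roll": 0},
    {"gripper": 0,"delta_pos": [0,0,0],"roll": 0},
    {"gripper": 0,"delta_pos": [0,0,0],"roll": 0},
    {"gripper": 0,"delta_pos": [0,0,0],"roll": 0},
    {"gripper": 0,"delta_pos": [0,0,0],"roll": 0},
    {"gripper": 0,"delta_pos": [0,0,-2.5],"roll": 0},
    {"gripper": 0,"delta_pos": [0,0,-2.5],"roll": 0},
    {"gripper": 0,"delta_pos": [0,0,-2.5],"roll": 0},
    {"gripper": 0,"delta_pos": [0,0,-2.5],"roll": 0},
    {"gripper": 0,"delta_pos": [0,0,-1.5],"roll": 0}
  ],
  "newtons": 60
}}

```text
clock: 46.15
tool_pos: [0.5267, 0.1015, 0.0943]
orientation: [[0.824, 0.566, 0.004], [0.566, -0.824, -0.0], [0.003, 0.002, -1.0]]
wrist_force: [0.6, -0.0, -2.4]
width: 0.238
gripper_force: 60.3
```

Run:
```python
from h import *
br("scene");br("wrist")
go(125,rl(-.017,-.02,.09))
```

```text
scene 0.71 [381. 162. 408. 174.] ztop 0.0669 cost 0.01 s -1 [0.6806 0.0621] ang 120.9 rail -0.0051 -0.1514
scene 0.7 [303. 176. 356. 207.] ztop 0.1383 cost 0.01 s -1 [0.4673 0.1096] ang -55.2 rail -0.1526 0.0099
scene 0.58 [262. 139. 308. 176.] ztop 0.0667 cost 0.02 s 1 [0.5309 0.2786] ang -235.3 rail -0.0036 0.1119
wrist 0.79 [159. 231. 348. 355.] ztop 0.1411 cost 0.0 s -1 [0.4724 0.1109] ang -55.2 rail -0.1476 0.0081
wrist 0.63 [  0.   0. 187.  81.] ztop 0.0697 cost 0.0 s 1 [0.5343 0.2795] ang 124.2 rail -0.0003 0.1107
wrist 0.62 [369.   0. 545.  80.] ztop 0.0696 cost 0.0 s 1 [0.6625 0.0954] ang 124.6 rail -0.0008 -0.1137
roll -0.5 q6 142.0 pos [0.5255 0.1016 0.0903] ang -55.5
(np.float64(0.5955), np.float64(0.1629), 0.09) -> [ 9.26 -1.01  0.03]
```

{"name": "servo_tool", "arguments": {
  "commands": [
    {"gripper": 0,"delta_pos": [2.3,-0.25,0],"roll": -0.5},
    {"gripper": 0,"delta_pos": [2.3,-0.25,0],"roll": 0},
    {"gripper": 0,"delta_pos": [2.3,-0.25,0],"roll": 0},
    {"gripper": 0,"delta_pos": [2.3,-0.25,0],"roll": 0},
    {"gripper": 0,"delta_pos": [0,0,0],"roll": 0},
    {"gripper": 0,"delta_pos": [0,0,2.5],"roll": 0},
    {"gripper": 0,"delta_pos": [0,0,2.5],"roll": 0},
    {"gripper": 0,"delta_pos": [0,0,1.2],"roll": 0},
    {"gripper": 0,"delta_pos": [0,0,0.7],"roll": 0},
    {"gripper": 0,"delta_pos": [0,0,0],"roll": 0},
    {"gripper": 0,"delta_pos": [0,0,0],"roll": 0},
    {"gripper": 0.4,"delta_pos": [0,0,0],"roll": 0},
    {"gripper": 0.4,"delta_pos": [0,0,0],"roll": 0},
    {"gripper": 0.4,"delta_pos": [0,0,0],"roll": 0},
    {"gripper": 0.4,"delta_pos": [0,0,0],"roll": 0},
    {"gripper": 0.4,"delta_pos": [0,0,0],"roll": 0},
    {"gripper": 0.4,"delta_pos": [0,0,0],"roll": 0}
  ]
}}

```text
clock: 47.77
tool_pos: [0.5949, 0.1623, 0.0212]
orientation: [[0.819, 0.573, -0.0], [0.573, -0.819, 0.0], [-0.0, -0.0, -1.0]]
wrist_force: [0.2, 0.6, 0.8]
width: 0.397
gripper_force: 0.0
```

```bash
cat > lean.py <<'E'
from h import *
o=obs()
for n in ["scene","wrist"]:
    img,d=robot.read_camera(n);P=cloud(n,d,o);save("lean_"+n,img)
    for m in robot.masks_of(n,"bracket_a"):
        p=P[m["region"]&(d>0)];x=(p[:,:2]-RC)@RX;y=(p[:,:2]-RC)@RY
        if abs(np.median(y))<.09 and np.median(x)<-.01:
            for lo,hi in [(.002,.02),(.02,.03),(.03,.045),(.045,.06),(.06,.075)]:
                k=(p[:,2]>lo)&(p[:,2]<hi)
                if k.sum()>3: print(n,lo,k.sum(),"x",np.percentile(x[k],[5,50,95]).round(3),"y",np.percentile(y[k],[5,50,95]).round(3))
E
python3 lean.py
```

```text
scene 0.002 128 x [-0.075 -0.072 -0.057] y [-0.024  0.014  0.061]
scene 0.02 275 x [-0.072 -0.066 -0.057] y [-0.024  0.023  0.061]
scene 0.03 88 x [-0.065 -0.055 -0.048] y [-0.028 -0.017  0.005]
scene 0.045 90 x [-0.048 -0.042 -0.025] y [-0.027 -0.018 -0.007]
scene 0.06 28 x [-0.039 -0.034 -0.031] y [-0.024 -0.016 -0.007]
wrist 0.002 106 x [-0.069 -0.046 -0.043] y [-0.01   0.045  0.066]
wrist 0.02 1051 x [-0.06  -0.049 -0.045] y [-0.003  0.043  0.067]
wrist 0.03 166 x [-0.06  -0.057 -0.05 ] y [-0.027 -0.004  0.002]
wrist 0.045 823 x [-0.038 -0.018 -0.015] y [-0.027 -0.018 -0.007]
wrist 0.06 1164 x [-0.033 -0.027 -0.022] y [-0.027 -0.018 -0.008]
```

Leaning at about 50° this time. I'll push the base toward the rail with shut fingers to right it.

{"name": "servo_tool", "arguments": {
  "commands": [
    {"gripper": 0.4,"delta_pos": [0,0,-3],"roll": 0},
    {"gripper": 0.4,"delta_pos": [0,0,-3],"roll": 0},
    {"gripper": 0.4,"delta_pos": [0,0,-3],"roll": 0},
    {"gripper": 0,"delta_pos": [-2.9,-1,0],"roll": 0},
    {"gripper": 0,"delta_pos": [-2.9,-1,0],"roll": 0},
    {"gripper": 0,"delta_pos": [-2.9,-1,0],"roll": 0},
    {"gripper": 0,"delta_pos": [0,0,0],"roll": 0},
    {"gripper": 0,"delta_pos": [0,0,3.3],"roll": 0},
    {"gripper": 0,"delta_pos": [0,0,3.3],"roll": 0},
    {"gripper": 0,"delta_pos": [0,0,3.3],"roll": 0},
    {"gripper": 0,"delta_pos": [0,0,3.3],"roll": 0},
    {"gripper": 0,"delta_pos": [0,0,0],"roll": 0},
    {"gripper": 0,"delta_pos": [0,0,0],"roll": 0}
  ]
}}

```text
clock: 49.05
tool_pos: [0.505, 0.1371, -0.0215]
orientation: [[0.819, 0.573, -0.003], [0.573, -0.819, 0.0], [-0.003, -0.002, -1.0]]
wrist_force: [0.5, 0.3, 0.3]
width: -0.003
gripper_force: 0.0
```

```bash
python3 lean.py
python3 - <<'E'
from h import *
o=obs();print(o["wrist_force"],o["width"]);go(125,rl(-.06,.01,-.023))
E
```

```text
wrist 0.002 3293 x [-0.075 -0.051 -0.046] y [-0.017  0.027  0.066]
wrist 0.02 8269 x [-0.069 -0.06  -0.051] y [-0.014  0.028  0.066]
wrist 0.03 1618 x [-0.059 -0.052 -0.032] y [-0.026 -0.014 -0.005]
wrist 0.045 5288 x [-0.046 -0.027 -0.018] y [-0.026 -0.015 -0.005]
wrist 0.06 2068 x [-0.036 -0.032 -0.028] y [-0.026 -0.016 -0.007]
[-0.18602581 -0.1787976  -0.07567839] 0.0021485696330485323
roll -0.0 q6 146.0 pos [ 0.5087  0.1371 -0.0179] ang -55.0
(np.float64(0.5431), np.float64(0.1628), -0.023) -> [ 4.29 -0.13  0.51]
```

{"name": "servo_tool", "arguments": {
  "commands": [
    {"gripper": 0,"delta_pos": [0,0,0.4],"roll": 0},
    {"gripper": 0,"delta_pos": [0,0,0],"roll": 0},
    {"gripper": 0,"delta_pos": [0.5,0,0],"roll": 0},
    {"gripper": 0,"delta_pos": [0.5,0,0],"roll": 0},
    {"gripper": 0,"delta_pos": [0.5,0,0],"roll": 0},
    {"gripper": 0,"delta_pos": [0.5,0,0],"roll": 0},
    {"gripper": 0,"delta_pos": [0.5,0,0],"roll": 0},
    {"gripper": 0,"delta_pos": [0.5,0,0],"roll": 0},
    {"gripper": 0,"delta_pos": [0.5,0,0],"roll": 0},
    {"gripper": 0,"delta_pos": [0.4,0,0],"roll": 0},
    {"gripper": 0,"delta_pos": [0.4,0,0],"roll": 0},
    {"gripper": 0,"delta_pos": [0,0,0],"roll": 0},
    {"gripper": 0,"delta_pos": [0,0,0],"roll": 0}
  ]
}}

```text
clock: 50.33
tool_pos: [0.542, 0.1618, -0.0245]
orientation: [[0.819, 0.573, 0.0], [0.573, -0.819, 0.0], [0.0, 0.0, -1.0]]
wrist_force: [-1.1, 0.0, 0.7]
width: 0.002
gripper_force: 0.0
```

```bash
python3 lean.py
python3 - <<'E'
from h import *
o=obs();print(o["wrist_force"],((np.array(o["tool_pos"])[:2]-RC)@RX).round(4),o["tool_pos"])
E
```

```text
scene 0.002 154 x [-0.054 -0.051 -0.049] y [-0.027  0.033  0.065]
scene 0.02 52 x [-0.053 -0.047 -0.035] y [-0.027  0.058  0.068]
wrist 0.002 222 x [-0.028 -0.027 -0.026] y [-0.03  -0.014  0.013]
wrist 0.02 8324 x [-0.046 -0.035 -0.026] y [-0.009  0.026  0.063]
wrist 0.03 841 x [-0.044 -0.027 -0.026] y [-0.029 -0.014 -0.01 ]
wrist 0.045 1232 x [-0.043 -0.026 -0.024] y [-0.03  -0.014 -0.01 ]
wrist 0.06 5447 x [-0.044 -0.033 -0.025] y [-0.03 -0.02 -0.01]
[-0.51488656  0.57660142  0.05427696] -0.0618 [ 0.54172761  0.16165727 -0.02451393]
```

{"name": "servo_tool", "arguments": {
  "commands": [
    {"gripper": 0,"delta_pos": [-1,0,0],"roll": 0},
    {"gripper": 0,"delta_pos": [-1,0,0],"roll": 0},
    {"gripper": 0,"delta_pos": [0,0,-3.8],"roll": 0},
    {"gripper": 0,"delta_pos": [0,0,-3.8],"roll": 0},
    {"gripper": 0,"delta_pos": [0,0,-3.9],"roll": 0},
    {"gripper": 0,"delta_pos": [2.6,1,0],"roll": 0},
    {"gripper": 0,"delta_pos": [2.6,1,0],"roll": 0},
    {"gripper": 0,"delta_pos": [2.6,1,0],"roll": 0},
    {"gripper": 0,"delta_pos": [0,0,0],"roll": 0},
    {"gripper": 0,"delta_pos": [0,0,2.3],"roll": 0},
    {"gripper": 0,"delta_pos": [0,0,2.2],"roll": 0},
    {"gripper": 0,"delta_pos": [0,0,2.2],"roll": 0},
    {"gripper": 0,"delta_pos": [0,0,0],"roll": 0},
    {"gripper": 0,"delta_pos": [0,0,0],"roll": 0}
  ]
}}

```text
clock: 51.7
tool_pos: [0.6051, 0.1702, 0.0227]
orientation: [[0.819, 0.573, -0.002], [0.573, -0.819, -0.0], [-0.002, -0.001, -1.0]]
wrist_force: [-0.2, 0.1, 0.2]
width: -0.001
gripper_force: 0.0
```

{"name": "servo_tool", "arguments": {
  "commands": [
    {"gripper": 0,"delta_pos": [-0.7,0,0],"roll": 0},
    {"gripper": 0,"delta_pos": [-0.7,0,0],"roll": 0},
    {"gripper": 0,"delta_pos": [-0.7,0,0],"roll": 0},
    {"gripper": 0,"delta_pos": [-0.7,0,0],"roll": 0},
    {"gripper": 0,"delta_pos": [-0.7,0,0],"roll": 0},
    {"gripper": 0,"delta_pos": [-0.7,0,0],"roll": 0},
    {"gripper": 0,"delta_pos": [-0.7,0,0],"roll": 0},
    {"gripper": 0,"delta_pos": [-0.7,0,0],"roll": 0},
    {"gripper": 0,"delta_pos": [-0.3,0,0],"roll": 0},
    {"gripper": 0,"delta_pos": [0,0,0],"roll": 0},
    {"gripper": 0,"delta_pos": [0,0,0],"roll": 0},
    {"gripper": 0.6,"delta_pos": [0,0,-3],"roll": 0},
    {"gripper": 0.6,"delta_pos": [0,0,-3],"roll": 0},
    {"gripper": 0.6,"delta_pos": [0,0,-3],"roll": 0},
    {"gripper": 0.6,"delta_pos": [0,0,-3],"roll": 0}
  ]
}}

```text
clock: 52.95
tool_pos: [0.5581, 0.1367, 0.1447]
orientation: [[0.819, 0.573, -0.0], [0.573, -0.819, 0.0], [0.0, -0.0, -1.0]]
wrist_force: [1.0, 1.0, 0.3]
width: 0.563
gripper_force: 0.0
```

Run:
```python
from h import *
br("scene");br("wrist");go(35)
```

```text
scene 0.84 [302. 191. 347. 223.] ztop 0.0221 cost 0.01 s 1 [0.5338 0.1684] ang -56.8 rail -0.0644 0.02
scene 0.56 [364. 146. 413. 177.] ztop 0.0668 cost 0.02 s 1 [0.6593 0.0941] ang 125.3 rail -0.0042 -0.1129
scene 0.55 [264. 141. 308. 174.] ztop 0.0668 cost 0.02 s 1 [0.531  0.2784] ang 125.0 rail -0.0036 0.1117
wrist 0.92 [ 92.  57. 234. 148.] ztop 0.0698 cost 0.0 s 1 [0.5345 0.28  ] ang 124.7 rail 0.0002 0.1109
wrist 0.88 [366.  59. 496. 146.] ztop 0.0697 cost 0.0 s 1 [0.6624 0.0954] ang 124.7 rail -0.001 -0.1136
wrist 0.55 [238. 175. 332. 244.] ztop 0.0248 cost 0.0 s 1 [0.537  0.1697] ang -57.4 rail -0.061 0.0192
roll 90.0 q6 146.0 pos [0.5591 0.1367 0.1442] ang -55.0
```

{"name": "servo_tool", "arguments": {
  "commands": [
    {"gripper": 0.6,"delta_pos": [0,0,0],"roll": 2.1},
    {"gripper": 0.6,"delta_pos": [-2.2,-0.1,0],"roll": 0},
    {"gripper": 0.6,"delta_pos": [-2.2,0,0],"roll": 0},
    {"gripper": 0.6,"delta_pos": [0,0,3.6],"roll": 0},
    {"gripper": 0.6,"delta_pos": [0,0,3.6],"roll": 0},
    {"gripper": 0.6,"delta_pos": [0,0,3.6],"roll": 0},
    {"gripper": 0.6,"delta_pos": [0,0,3.6],"roll": 0},
    {"gripper": 0.6,"delta_pos": [0,0,1.8],"roll": 0},
    {"gripper": 0.6,"delta_pos": [0,0,0.7],"roll": 0},
    {"gripper": 0,"delta_pos": [0,0,0],"roll": 0},
    {"gripper": 0,"delta_pos": [0,0,0],"roll": 0},
    {"gripper": 0,"delta_pos": [0,0,0],"roll": 0},
    {"gripper": 0,"delta_pos": [0,0,0],"roll": 0},
    {"gripper": 0,"delta_pos": [0,0,0],"roll": 0},
    {"gripper": 0,"delta_pos": [0,0,0],"roll": 0},
    {"gripper": 0,"delta_pos": [0,0,-2.5],"roll": 0},
    {"gripper": 0,"delta_pos": [0,0,-2.5],"roll": 0},
    {"gripper": 0,"delta_pos": [0,0,-2.5],"roll": 0},
    {"gripper": 0,"delta_pos": [0,0,-2.5],"roll": 0},
    {"gripper": 0,"delta_pos": [0,0,-2.5],"roll": 0}
  ],
  "newtons": 90
}}

```text
clock: 54.82
tool_pos: [0.5205, 0.1135, 0.1007]
orientation: [[0.84, 0.543, 0.0], [0.543, -0.84, 0.0], [0.0, 0.0, -1.0]]
wrist_force: [1.0, -0.4, -1.9]
width: 0.231
gripper_force: 89.9
```

Run:
```python
from h import *
br("scene");go(-57)
```

```text
scene 0.75 [366. 152. 411. 174.] ztop 0.0666 cost 0.02 s 1 [0.6595 0.093 ] ang -234.7 rail -0.0047 -0.114
scene 0.68 [266. 142. 308. 173.] ztop 0.0667 cost 0.02 s 1 [0.5312 0.2778] ang 123.8 rail -0.0038 0.111
scene 0.64 [300. 154. 353. 189.] ztop 0.1468 cost 0.0 s 1 [0.5326 0.1682] ang -58.0 rail -0.0655 0.0205
roll -0.1 q6 145.0 pos [0.5234 0.1134 0.1043] ang -57.1
```

{"name": "servo_tool", "arguments": {
  "commands": [
    {"gripper": 0,"delta_pos": [0,0,0],"roll": -7},
    {"gripper": 0,"delta_pos": [0,0,0],"roll": -7},
    {"gripper": 0,"delta_pos": [0,0,0],"roll": -7},
    {"gripper": 0,"delta_pos": [0,0,0],"roll": -7},
    {"gripper": 0,"delta_pos": [0,0,0],"roll": -7},
    {"gripper": 0,"delta_pos": [0,0,0],"roll": -7},
    {"gripper": 0,"delta_pos": [0,0,0],"roll": -7},
    {"gripper": 0,"delta_pos": [0,0,0],"roll": -7},
    {"gripper": 0,"delta_pos": [0,0,0],"roll": -7},
    {"gripper": 0,"delta_pos": [0,0,0],"roll": -7},
    {"gripper": 0,"delta_pos": [0,0,0],"roll": -7},
    {"gripper": 0,"delta_pos": [0,0,0],"roll": -7},
    {"gripper": 0,"delta_pos": [0,0,0],"roll": -7}
  ]
}}

```text
clock: 56.0
tool_pos: [0.5203, 0.1135, 0.0986]
orientation: [[-0.562, 0.827, -0.001], [0.827, 0.562, 0.0], [0.001, -0.001, -1.0]]
wrist_force: [0.4, -0.7, -1.6]
width: 0.233
gripper_force: 90.0
```

{"name": "servo_tool", "arguments": {
  "commands": [
    {"gripper": 0,"delta_pos": [0,0,0],"roll": -7},
    {"gripper": 0,"delta_pos": [0,0,0],"roll": -7},
    {"gripper": 0,"delta_pos": [0,0,0],"roll": -7},
    {"gripper": 0,"delta_pos": [0,0,0],"roll": -7},
    {"gripper": 0,"delta_pos": [0,0,0],"roll": -7},
    {"gripper": 0,"delta_pos": [0,0,0],"roll": -7},
    {"gripper": 0,"delta_pos": [0,0,0],"roll": -7},
    {"gripper": 0,"delta_pos": [0,0,0],"roll": -7},
    {"gripper": 0,"delta_pos": [0,0,0],"roll": -7},
    {"gripper": 0,"delta_pos": [0,0,0],"roll": -7},
    {"gripper": 0,"delta_pos": [0,0,0],"roll": -7},
    {"gripper": 0,"delta_pos": [0,0,0],"roll": -7},
    {"gripper": 0,"delta_pos": [0,0,0],"roll": -7},
    {"gripper": 0,"delta_pos": [0,0,0],"roll": 0},
    {"gripper": 0,"delta_pos": [0,0,0],"roll": 0}
  ]
}}

```text
clock: 57.25
tool_pos: [0.5203, 0.1135, 0.0988]
orientation: [[-0.823, -0.569, -0.001], [-0.569, 0.823, 0.0], [0.0, 0.001, -1.0]]
wrist_force: [0.1, 0.4, -2.2]
width: 0.23
gripper_force: 89.9
```

Run:
```python
from h import *
br("scene");br("wrist");go(125,rl(.04,.039,.1));print(tool()[1].round(2))
```

```text
scene 0.93 [337. 173. 390. 207.] ztop 0.1448 cost 0.0 s 1 [0.5036 0.057 ] ang -236.2 rail -0.153 -0.054
scene 0.74 [370. 164. 411. 175.] ztop 0.0668 cost 0.04 s 1 [0.6685 0.0811] ang -235.3 rail -0.0042 -0.1288
scene 0.55 [264. 143. 307. 171.] ztop 0.0669 cost 0.01 s 1 [0.5309 0.2786] ang -235.2 rail -0.0035 0.1118
wrist 0.89 [119. 151. 348. 298.] ztop 0.1476 cost 0.0 s 1 [0.5083 0.0576] ang -235.6 rail -0.1488 -0.0562
wrist 0.77 [147. 312. 213. 348.] ztop 0.0693 cost 0.0 s 1 [0.6767 0.0759] ang -238.7 rail -0.0004 -0.1378
wrist 0.67 [438. 310. 546. 352.] ztop 0.0691 cost 0.0 s 1 [0.533  0.2824] ang 129.3 rail 0.0004 0.1137
roll -0.3 q6 -37.0 pos [0.5206 0.1135 0.0993] ang 124.7
(np.float64(0.6084), np.float64(0.2439), 0.1) -> [-14.67   5.64  -0.07]
[[-0.82 -0.57 -0.  ]
 [-0.57  0.82  0.  ]
 [ 0.    0.   -1.  ]]
```

{"name": "servo_tool", "arguments": {
  "commands": [
    {"gripper": 0,"delta_pos": [-2.98,1.08,0],"roll": -0.3},
    {"gripper": 0,"delta_pos": [-2.98,1.08,0],"roll": 0},
    {"gripper": 0,"delta_pos": [-2.98,1.08,0],"roll": 0},
    {"gripper": 0,"delta_pos": [-2.98,1.08,0],"roll": 0},
    {"gripper": 0,"delta_pos": [-2.98,1.08,0],"roll": 0},
    {"gripper": 0,"delta_pos": [0,0,0],"roll": 0},
    {"gripper": 0,"delta_pos": [0,0,2.5],"roll": 0},
    {"gripper": 0,"delta_pos": [0,0,2.0],"roll": 0},
    {"gripper": 0,"delta_pos": [0,0,0],"roll": 0},
    {"gripper": 0,"delta_pos": [0,0,0],"roll": 0},
    {"gripper": 0,"delta_pos": [0,0,0],"roll": 0}
  ]
}}

```text
clock: 58.37
tool_pos: [0.6119, 0.2433, 0.0558]
orientation: [[-0.818, -0.575, 0.001], [-0.575, 0.818, 0.0], [-0.001, -0.0, -1.0]]
wrist_force: [0.1, 0.0, -0.7]
width: 0.235
gripper_force: 89.8
```

Run:
```python
from h import *
br("scene");br("wrist");print(obs()["tool_pos"])
```

```text
scene 0.66 [263. 142. 307. 176.] ztop 0.0669 cost 0.01 s 1 [0.5308 0.2776] ang 125.6 rail -0.0042 0.1111
scene 0.57 [364. 147. 410. 174.] ztop 0.0667 cost 0.02 s 1 [0.6588 0.0947] ang 124.5 rail -0.0043 -0.1121
scene 0.55 [312. 136. 362. 161.] ztop 0.1015 cost 0.02 s 1 [0.5966 0.1857] ang 124.9 rail -0.0031 -0.0019
wrist 0.96 [118. 154. 349. 297.] ztop 0.105 cost 0.0 s 1 [0.6009 0.1873] ang 124.9 rail 0.0014 -0.0031
wrist 0.84 [  0. 142. 173. 258.] ztop 0.0694 cost 0.0 s 1 [0.663  0.0956] ang 124.7 rail -0.0004 -0.1138
wrist 0.72 [368. 143. 558. 262.] ztop 0.0696 cost 0.0 s 1 [0.5348 0.2799] ang -235.5 rail 0.0004 0.1107
[0.6123913  0.24342535 0.05606116]
```

{"name": "servo_tool", "arguments": {
  "commands": [
    {"gripper": 0,"delta_pos": [0,0,1.8],"roll": 0},
    {"gripper": 0,"delta_pos": [0,0,1.2],"roll": 0},
    {"gripper": 0,"delta_pos": [0,0,0.4],"roll": 0},
    {"gripper": 0,"delta_pos": [0,0,0.1],"roll": 0},
    {"gripper": 0,"delta_pos": [0,0,0],"roll": 0},
    {"gripper": 0,"delta_pos": [0,0,0],"roll": 0},
    {"gripper": 0.35,"delta_pos": [0,0,0],"roll": 0},
    {"gripper": 0.5,"delta_pos": [0,0,0],"roll": 0},
    {"gripper": 0.55,"delta_pos": [0,0,0],"roll": 0},
    {"gripper": 0.55,"delta_pos": [0,0,0],"roll": 0},
    {"gripper": 0.55,"delta_pos": [0,0,-1],"roll": 0},
    {"gripper": 0.55,"delta_pos": [0,0,-3],"roll": 0},
    {"gripper": 0.55,"delta_pos": [0,0,-3],"roll": 0},
    {"gripper": 0.55,"delta_pos": [0,0,-3],"roll": 0},
    {"gripper": 0.55,"delta_pos": [0,0,-3],"roll": 0},
    {"gripper": 0.55,"delta_pos": [0,0,-3],"roll": 0},
    {"gripper": 0.55,"delta_pos": [0,0,0],"roll": 0}
  ]
}}

```text
clock: 59.98
tool_pos: [0.6142, 0.2439, 0.1877]
orientation: [[-0.817, -0.576, 0.01], [-0.576, 0.817, 0.002], [-0.009, -0.004, -1.0]]
wrist_force: [1.3, 1.2, 1.1]
width: 0.552
gripper_force: 0.0
```

Run:
```python
from h import *
i=br("scene");br("wrist")
img,d=robot.read_camera("scene");P=cloud("scene",d)
for t in ["scraper","chip_0","timer","logger"]:
  for m in robot.masks_of("scene",t)[:4]:
    p=P[m["region"]&(d>0)];print(t,round(m["p"],2),np.percentile(p,[2,50,98],axis=0).round(3).tolist())
save("end",cv2.resize(i[60:290,180:480],None,fx=2.4,fy=2.4,interpolation=cv2.INTER_CUBIC))
```

```text
scene 0.97 [313. 150. 360. 176.] ztop 0.0668 cost 0.0 s 1 [0.5946 0.1851] ang -236.3 rail -0.005 -0.0012
scene 0.82 [266. 141. 309. 170.] ztop 0.0668 cost 0.01 s 1 [0.5309 0.2785] ang 124.6 rail -0.0036 0.1118
scene 0.66 [364. 151. 410. 172.] ztop 0.0667 cost 0.01 s 1 [0.6591 0.0945] ang 124.6 rail -0.0042 -0.1125
wrist 0.88 [232. 133. 338. 203.] ztop 0.0697 cost 0.0 s 1 [0.5994 0.1872] ang -235.2 rail 0.0001 -0.0023
wrist 0.81 [349. 131. 457. 201.] ztop 0.0697 cost 0.0 s 1 [0.5348 0.2801] ang 124.4 rail 0.0005 0.1108
wrist 0.71 [108. 129. 229. 197.] ztop 0.0696 cost 0.0 s 1 [0.663  0.0955] ang -235.4 rail -0.0004 -0.1139
scraper 0.86 [[0.468, 0.415, -0.002], [0.495, 0.446, 0.027], [0.529, 0.479, 0.048]]
timer 0.83 [[0.369, 0.357, 0.002], [0.401, 0.389, 0.016], [0.44, 0.425, 0.019]]
logger 0.81 [[0.496, -0.133, 0.002], [0.525, -0.118, 0.015], [0.564, -0.102, 0.018]]
logger 0.35 [[0.562, 0.144, 0.045], [0.594, 0.192, 0.065], [0.624, 0.248, 0.068]]
```

View pics/end.png

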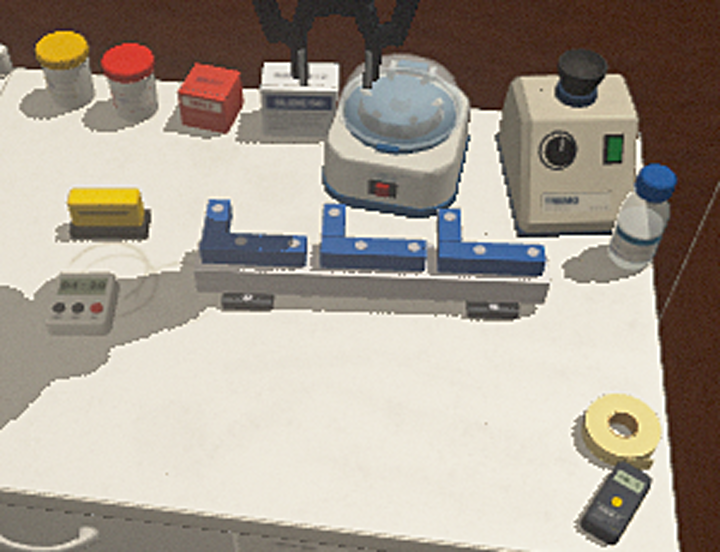

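The picture shows all three brackets flat on the rail (crop 250,245; 370,250; 490,255), short legs at the left end pointing back. The scraper is upright on the worktop (105,215), and the timer and logger have not moved.

```bash
python3 -c "
from workcell import robot
print(robot.job_done())"
```

```text
the job is handed in; nothing more can be done
None
```

The job is handed in at about 60 s: the chips are wiped off, the scraper is back on the worktop, and all three brackets (two turned over) lie on the rail with the wanted hand; no verdict was returned.

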